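# Drain the castors from a can into a tub

## Task

First take the paintbrush off the clear tub and lay it flat on the bare bench. Then pick up the square steel can and tip it over the tub so that all three castors fall out into the tub, and finally stand the empty can upright in the middle of the flat wooden board. Leave the board and everything else where they are.

Things in the scene. Friction and masses are not known exactly. Their poses are not given: they have to be found in the camera images.
- tin: square open can of plain bare steel sheet, without lid or handle, 110 by 110 mm outside, 120 mm tall, flat upright walls 4 mm thick, floor 4 mm thick; stands upright on the bench with the three castors in it; 0.1 to 0.16 kg empty. Origin: centre of its underside, z up its axis to the mouth, x and y square to its walls. It can be held by pinching a wall at the rim
- tin_mouth (a point): centre of the can's mouth, at rim height, 120 mm up its axis
- tub: open rectangular tub of clear plastic, 146 mm (its x) by 209 mm (its y), 74 mm tall, walls flaring slightly outward, inner floor about 102 by 142 mm at 8 mm height, inside of the mouth about 130 by 190 mm; fixed to the bench where it stands. Origin: centre of its underside
- brush: flat paintbrush, 249 mm long (its x), at most 61 mm wide, 17 mm thick, 0.07 kg, lying across the tub's mouth on the two long rims. Origin: middle of its length at the underside; bristles at +x, ferrule (60 mm wide) from x = 31 to 67 mm, wooden handle 22 mm wide and 14 mm thick from x = -125 to -20 mm, widening to 54 mm at x = 20
- board: flat rectangular piece of plywood, 150 mm (its x) by 180 mm (its y), 18 mm thick, lying on the bench, 0.35 kg. Origin: centre of its underside; the can is to stand in the middle of it
- castor_a_mid (a point): black twin-wheel castor, loose: two discs 43 mm across side by side, 36 mm over both, with a short stem; this point is the middle between the discs. It starts lying flat on the floor of the square steel can, together with the other two
- castor_b_mid (a point): second castor, as castor_a
- castor_c_mid (a point): third castor, as castor_a
- nail_box: bystander: closed grey box of nails, 77 (x) by 107 (y) by 74 mm tall. Origin: centre of its underside
- packet: bystander: tall green and white packet standing on end, 58 (x) by 38 (y) by 134 mm tall. Origin: centre of its underside
- duct_roll: bystander: roll of grey duct tape lying flat, 107 mm across, 48 mm tall. Origin: centre of its underside
- can: bystander: small closed blue can, 68 mm across, 62 mm tall, standing. Origin: centre of its underside
- block: bystander: plain wood block fixed flat on the bench, 69 (x) by 146 (y) by 36 mm tall. Origin: centre of its underside
Things that resemble listed ones, but are neither listed nor needed, are in the scene too. What is shaped like the tub but pink is not meant.

How it is judged (in metres and radians):
On the way, in this order (a step that is already met when the one before it is completed fails the run):
1. the paintbrush lies flat on the bench, let go (height (world z) of brush between -0.01 and 0.015 m and angle between brush's own z axis and vertical below 0.15 rad and contact force between the fingers and brush below 0.3 N), for 0.2 s.
2. the can is tipped past 100 degrees from upright with its mouth over the tub (angle between tin's own z axis and vertical above 1.75 rad and horizontal distance between tin_mouth and tub below 0.15 m and height (world z) of tin_mouth above 0.07 m), for 0.1 s.
3. all three castors are in the tub (x of castor_a_mid in the frame of tub between -0.075 and 0.075 m and y of castor_a_mid in the frame of tub between -0.107 and 0.107 m and z of castor_a_mid in the frame of tub between 0 and 0.075 m and x of castor_b_mid in the frame of tub between -0.075 and 0.075 m and y of castor_b_mid in the frame of tub between -0.107 and 0.107 m and z of castor_b_mid in the frame of tub between 0 and 0.075 m and x of castor_c_mid in the frame of tub between -0.075 and 0.075 m and y of castor_c_mid in the frame of tub between -0.107 and 0.107 m and z of castor_c_mid in the frame of tub between 0 and 0.075 m), for 0.2 s.
At the end, for the whole second after the job is handed in: all three castors lie inside the tub (middles below its rim); the can stands upright (within 0.1 rad), at rest, on top of the board, its axis within 35 mm of the board's middle; the paintbrush lies flat on the bench (not on the board or another thing) (all of step 3 and height (world z) of brush between -0.01 and 0.015 m and angle between brush's own z axis and vertical below 0.15 rad and angle between tin's own z axis and vertical below 0.1 rad and z of tin in the frame of board between 0.01 and 0.026 m and horizontal distance between tin and board below 0.035 m and linear speed of tin below 0.02 m/s); the robot touches nothing.
It fails at once if a bystander (nail box, tall packet, duct tape or blue can) is shifted by more than 40 mm (distance of any of nail_box, packet, duct_roll, can from where it was at the start of the episode above 0.04 m).
It fails at once if the board is shifted by more than 40 mm (distance of board from where it was at the start of the episode above 0.04 m).
It fails at once if the tall packet, the blue can or the nail box is knocked over (angle between any of packet, can, nail_box's own z axis and vertical above 0.6 rad).
It also fails if it takes over 70 s, if anything falls off the work surface, if the arm or the gripper's body presses on something with over 40 N, if the wrist force passes 120 N, or if a joint passes its speed limit or range.

## Robot

A 6-joint arm with a two-finger parallel gripper is mounted at the origin on the work surface; the furniture and walls round the work are solid. World frame = base frame: x ahead of the robot, y to its left, z up, the work surface at z = 0. Lengths are in m, angles in degrees, forces in N, time in s.
With the tool pointing down it reaches from about 0.4 to 0.925 m from the base axis. Payload 3.4 kg.
Tool frame: the origin (TCP) lies midway between the tips of the shut fingers; the grasp point (between the pads) lies 19 mm behind it; z points along the fingers, y is the line along which they close (so a half turn about z gives the same grasp; the last joint's range is limited). The gripper opens to 85 mm and grips with 20 to 120 N. Pads are 22 mm wide; open, the fingers measure 114 mm over their backs; the gripper's body (76 mm by 85 mm) begins 54 mm behind the grasp point. The pads swing forward as they close: fully open they stand 13 mm farther back than shut.
Start: joints at [62.768, 17.578, 86.31, -0, 76.112, -4.211], TCP at [0.225, 0.529, 0.231] pointing down, gripper open.
Joint ranges: [-179.03, 179.03], [-60, 130.46], [8.19, 133.38], [-81.62, 261.62], [5.75, 156.47], [-153.77, 153.77]. Speed limits (degrees/s): [147.25, 147.25, 180, 180, 180, 180].

## Interface

Orientations are given as [roll, pitch, yaw] about the fixed x, y, z axes, in that order (R = Rz(yaw) Ry(pitch) Rx(roll)).
In Python, from bench import manip, eyes, sign_off gives the robot as it stands. The module is installed in compiled form; this text tells all that it offers.
- The arm moves only by the tool step_arm, never from a script. Its argument "plan" is a list of rows, each an object with "xyz": the shift along the tool's x, y, z in m, a list of three; "angular": the turn, a rotation vector about the tool's x, y, z in rad, a list of three; "gripper": the opening, from 0 (shut) to 1 (fully open). A call has 1 to 20 rows; each row shifts and turns the commanded pose from where the row before left it, along the tool's axes as they then stand; what a row does not reach is not made up. A row lasts 1/10 s, in which the tool goes at most 50 mm and 8.59 degrees, less where a joint would pass 70% of its speed; a pose out of reach is approached as far as the arm can. A call with a gripper value outside its range is refused whole. The fingers move at their own pace and stop on an object; the grip force is fixed at half the most. Time passes only in rows, so rows that do not move let the fingers close. It gives the time, the measured TCP pose, the force, the opening and the grip force at its end, in the units of the state.
- manip.sense(): the state, without advancing time (a new reading comes with each control period).
- eyes.get_image(name): name is "side" or "top"; returns a dict with "image" (420x560x3 uint8, red, green, blue), "fx", "fy", "cx", "cy" (pixels), "k1" (the pictures are not rectified: a ray, as slopes to the right and down, at radius r is drawn at 1 + k1 r^2 times it, then the intrinsics apply), "rvec" (rotation vector, rad) and "tvec" (3), from world to camera coordinates, as OpenCV has them. Camera axes: x right, y down, z forward; pixel columns grow to the right and rows downward; lengths in m; the calibration is good to about 2 mm. A picture is of the moment at which its call begins. There is no depth.
- sign_off(): hands the job in; it is judged then, once.
Trained networks look in a picture, given as the dict that the camera call returned (one of the last four; its "shot" number tells which), for a name from the list of things; names that differ only in an ending like _2 or _b are one class to them, and where a whole thing is asked for, a point or a joint stands for the part that bears it (a point fixed in the world has none). Each returns a list of dicts, best first, with "score" (0 to 1); they miss things now and then, are a little off and sometimes report something else, mostly with a low value. They report only what shows in the picture. A call takes as long as a camera call. They do not tell look-alikes from the thing itself.
- eyes.search_frame(query, picture): "bbox" ([left, top, right, bottom] as shares, 0 to 1, of the picture: columns of its width, rows of its height, round what is visible of it).
- eyes.place_of(query, picture): "centre" ([column, row] as shares, 0 to 1, of the picture: columns of its width, rows of its height: a listed point, or the origin of a listed thing).
The state is a dict: "time_s": time; "joints": joint angles; "qvel": joint speeds; "joint_efforts": joint torques, N m; "tool_pos": TCP position; "orientation": TCP orientation; "contact_force": force on the tool from outside, world axes, zero at the start; "wrist_torque": the same for the moment, N m; "width": opening from 0.0 (shut) to 1.0 (fully open); "grip_force": force on a finger pad.
Only numpy, scipy, OpenCV 4.12 (cv2) and the standard library are available. Lean on these libraries where they do the work, as an engineer would, in place of code of your own. Each camera call takes 0.05 s, during which the arm holds its last target. There are 200 camera calls.

## Working session

There is one attempt and no reset: what is moved stays moved. The work goes in short steps, Python scripts to look and compute and a tool call to move; the robot and the scene stay as the last step left them, time stands still between calls to the robot, and variables do not carry over. Pictures are saved under pics/ and viewed, at most 10 in all, crops included, and the job is handed in when it is done.

Besides the shell and the picture viewer there is one more tool, called by a JSON object that holds its "fn" and its "kwargs", one argument or row to a line. step_arm: Moves the arm, as the interface text tells. Its arguments: {"type":"object","properties":{"plan":{"type":"array"}},"required":["plan"]}

```bash
mkdir -p pics; cat > h.py <<'E'
import numpy as np, cv2
from bench import manip, eyes, sign_off
from scipy.spatial.transform import Rotation as Rn
def ray(p,u,v):
    x=(u-p['cx'])/p['fx'];y=(v-p['cy'])/p['fy']
    a,b=x,y
    for _ in range(30):
        s=1+p['k1']*(a*a+b*b);a,b=x/s,y/s
    R=cv2.Rodrigues(np.array(p['rvec'],float))[0];t=np.array(p['tvec'],float).ravel()
    return -R.T@t, R.T@np.array([a,b,1.])
def onz(p,u,v,z):
    o,d=ray(p,u,v);return o+d*(z-o[2])/d[2]
def proj(p,X):
    R=cv2.Rodrigues(np.array(p['rvec'],float))[0];c=R@np.array(X,float)+np.array(p['tvec'],float).ravel()
    a,b=c[0]/c[2],c[1]/c[2];s=1+p['k1']*(a*a+b*b)
    return np.array([p['fx']*a*s+p['cx'],p['fy']*b*s+p['cy']])
def tri(p,uv,q,uw):
    A=np.zeros((3,3));b=np.zeros(3)
    for (o,d) in (ray(p,*uv),ray(q,*uw)):
        d=d/np.linalg.norm(d);M=np.eye(3)-np.outer(d,d);A+=M;b+=M@o
    return np.linalg.solve(A,b)
def save(p,n): cv2.imwrite('pics/'+n,cv2.cvtColor(p['image'],cv2.COLOR_RGB2BGR))
E
python3 - <<'E'
from h import *
P={n:eyes.get_image(n) for n in('top','side')}
for n in P: save(P[n],n+'0.png');o,d=ray(P[n],280,210);print(n,P[n]['fx'],P[n]['k1'],o.round(3),d.round(3))
for k in 'tin tin_mouth tub brush board castor_a_mid nail_box packet duct_roll can block'.split():
    for n in P:
        r=eyes.place_of(k,P[n])
        print(k,n,[(round(x['score'],2),round(x['centre'][0]*560,1),round(x['centre'][1]*420,1),onz(P[n],x['centre'][0]*560,x['centre'][1]*420,dict(tin_mouth=.12,brush=.074,castor_a_mid=.025).get(k,0)).round(3)[:2].tolist()) for x in r[:3]])
E
```

```text
top 510.3955835083131 0.06330538953795548 [ 0.378 -0.005  1.464] [ 0.08   0.007 -0.997]
side 441.5987014537002 -0.04657805557282559 [0.2   0.998 0.637] [ 0.261 -0.838 -0.48 ]
tin top [(0.75, 270.6, 165.7, [0.624, 0.035])]
tin side [(0.69, 239.9, 231.0, [0.62, 0.03])]
tin_mouth top [(0.57, 268.5, 166.6, [0.601, 0.038])]
tin_mouth side [(0.56, 239.8, 191.4, [0.614, 0.023])]
tub top [(0.88, 254.0, 251.6, [0.375, 0.078]), (0.78, 163.1, 208.3, [0.494, 0.34])]
tub side [(0.91, 321.2, 251.8, [0.381, 0.075]), (0.89, 239.7, 311.4, [0.502, 0.337])]
brush top [(0.66, 152.6, 209.4, [0.485, 0.351])]
brush side [(0.7, 238.2, 286.7, [0.497, 0.346])]
board top [(0.84, 395.6, 214.8, [0.488, -0.326])]
board side [(0.86, 310.7, 181.3, [0.502, -0.333])]
castor_a_mid top [(0.48, 275.0, 181.0, [0.576, 0.021])]
castor_a_mid side []
nail_box top [(0.93, 410.9, 139.2, [0.709, -0.37])]
nail_box side [(0.73, 258.5, 169.6, [0.708, -0.387])]
packet top [(0.78, 335.7, 135.3, [0.717, -0.152])]
packet side [(0.92, 235.4, 198.7, [0.705, -0.151])]
duct_roll top [(0.56, 228.0, 130.3, [0.725, 0.161]), (0.21, 163.6, 207.9, [0.495, 0.339])]
duct_roll side [(0.75, 185.1, 247.7, [0.73, 0.144])]
can top [(0.77, 158.7, 131.0, [0.718, 0.361])]
can side [(0.81, 143.5, 305.4, [0.713, 0.373])]
block top [(0.71, 394.3, 281.5, [0.298, -0.322]), (0.45, 411.1, 137.7, [0.713, -0.371]), (0.41, 153.2, 206.1, [0.5, 0.369])]
block side []
```

View pics/top0.png

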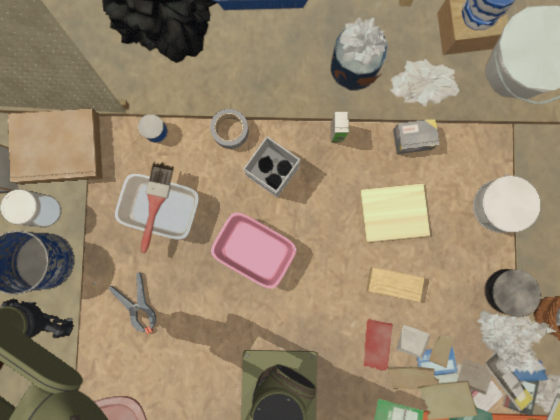

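View pics/side0.png

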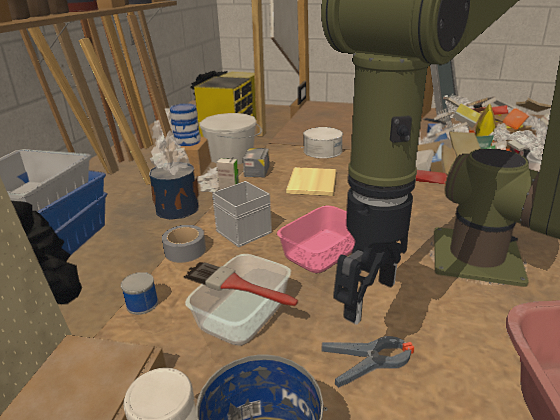

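```bash
python3 - <<'E'
from h import *
p=eyes.get_image('top')
a=p['image'][120:260,100:310]
c=cv2.resize(a,(798,532),interpolation=cv2.INTER_CUBIC)
cv2.imwrite('pics/c1.png',c[:,:,::-1])
hsv=cv2.cvtColor(p['image'],cv2.COLOR_RGB2HSV)
m=((hsv[...,0]<8)|(hsv[...,0]>172))&(hsv[...,1]>150)
m[:, :100]=0;m[:,200:]=0;m[:150]=0;m[260:]=0
v,u=np.nonzero(m);pts=np.array([onz(p,x,y,.085)[:2] for x,y in zip(u,v)]);c0=pts.mean(0)
w=np.linalg.svd(pts-c0)[2][0];print(len(u),c0,w,np.degrees(np.arctan2(w[1],w[0])),((pts-c0)@w).min(),((pts-c0)@w).max())
print(manip.sense())
E
```

```text
<stdin>:9: RuntimeWarning: Mean of empty slice.
  ret = ret.dtype.type(ret / rcount)
Traceback (most recent call last):
numpy.linalg.LinAlgError: 1-dimensional array given. Array must be at least two-dimensional
```

View pics/c1.png

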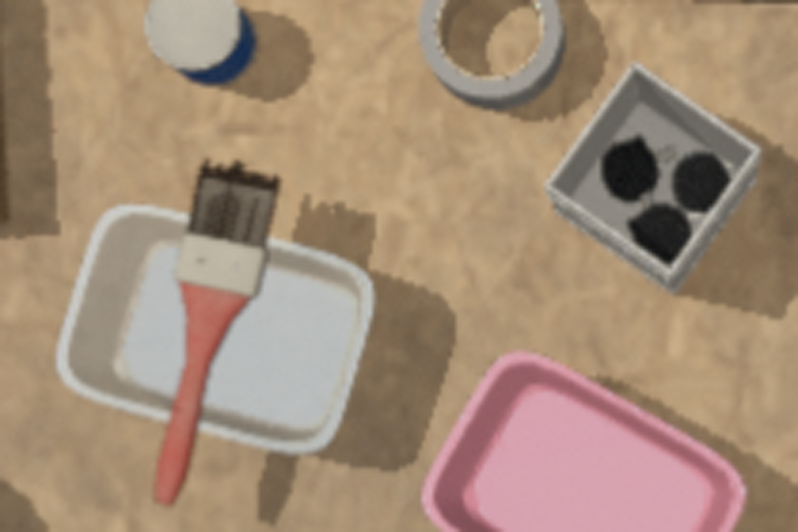

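```bash
python3 - <<'E'
from h import *
p=eyes.get_image('top')
f=lambda x,y,z: onz(p,100+x/3.8,120+y/3.8,z)
h=f(165,502,.088)[:2];b=f(240,168,.085)[:2];fe=f(222,265,.09)[:2]
print('brush',h,b,fe,np.linalg.norm(b-h),np.degrees(np.arctan2(*(b-h)[::-1])),np.degrees(np.arctan2(*(fe-h)[::-1])),'mid',(h+b)/2)
C=np.array([f(*c,.12)[:2] for c in((637,65),(761,152),(674,290),(549,188))])
print(C,C.mean(0))
for i in range(4):
    e=C[(i+1)%4]-C[i];print(np.linalg.norm(e),np.degrees(np.arctan2(e[1],e[0])))
for c in((630,170),(700,182),(662,232)):print('castor',f(*c,.03))
T=np.array([f(*c,.074)[:2] for c in((115,208),(370,275),(325,450),(60,370))]);print('tub',T)
print('sides',[f(*c,.074)[:2].round(3) for c in((240,228),(190,410),(85,290),(350,370))])
s=manip.sense();print(s)
E
```

```text
brush [0.36903303 0.3666782 ] [0.60738675 0.32462138] [0.53684019 0.33346141] 0.24203567879694782 -10.006673530947003 -11.196738642414228 mid [0.48820989 0.34564979]
[[ 0.68047881  0.04167336]
 [ 0.62044209 -0.04647724]
 [ 0.52207079  0.01253815]
 [ 0.59203968  0.10128521]] [0.60375784 0.02725487]
0.10665334111022831 -124.25759944315226
0.11471586183929088 149.03941209065957
0.11301188769220805 51.74747190386511
0.10665389049422544 -33.9816964473103
castor [0.62115634 0.04832618 0.03      ]
castor [ 0.61314805 -0.00410099  0.03      ]
castor [0.57498149 0.02349515 0.03      ]
tub [[0.57825194 0.41489275]
 [0.53359047 0.2316903 ]
 [0.40756259 0.25932341]
 [0.46122776 0.44833375]]
sides [array([0.566, 0.326]), array([0.434, 0.356]), array([0.519, 0.433]), array([0.465, 0.244])]
{'time_s': 1.3, 'joints': array([ 6.27687268e+01,  1.75763190e+01,  8.63120217e+01, -1.82057526e-03,
        7.61101622e+01, -4.21184321e+00]), 'qvel': array([ 0.00858704, -0.04722995, -0.00156461, -0.04533672,  0.05815381,
       -0.02965632]), 'joint_efforts': array([ 1.21375033e-04, -4.57498634e+01, -2.52335036e+01, -1.54610343e-04,
        5.71900255e-04, -5.61047401e-06]), 'tool_pos': array([0.22488696, 0.52919445, 0.23131423]), 'orientation': array([1.79998637e+02, 1.87253340e-03, 1.56981007e+02]), 'contact_force': array([-0.73853616,  0.55824923, -0.87499257]), 'wrist_torque': array([ 0.01316156, -0.00928546, -0.00523654]), 'grip_force': 0.0, 'width': 0.9996462241311672}
```

```bash
cat >> h.py <<'E'
from scipy.linalg import logm,expm
import json
def pose():
    s=manip.sense();T=np.eye(4);T[:3,:3]=Rn.from_euler('xyz',s['orientation'],degrees=True).as_matrix();T[:3,3]=s['tool_pos']
    open('log.jsonl','a').write(json.dumps([list(s['joints']),T.tolist()])+'\n');return T
def tgt(pos,yaw=None,R=None):
    T=np.eye(4);T[:3,:3]=Rn.from_euler('xyz',[180,0,yaw],degrees=True).as_matrix() if R is None else R;T[:3,3]=pos;return T
def go(T0,T1,note=''):
    D=np.linalg.inv(T0)@T1;rv=Rn.from_matrix(D[:3,:3]).as_rotvec();d=np.linalg.norm(D[:3,3])
    n=int(max(1,np.ceil(d/.045),np.ceil(np.degrees(np.linalg.norm(rv))/8)))
    Q=expm(logm(D).real/n)
    print(note,'rows',n,'xyz',Q[:3,3].round(4).tolist(),'ang',(rv/n).round(4).tolist());return T1
E
python3 - <<'E'
from h import *
T=pose()
A=go(T,tgt([.47,.349,.16],169.5),'above')
go(A,tgt([.47,.349,.061],169.5),'down')
E
```

```text
above rows 7 xyz [-0.0413, -0.0139, 0.0102] ang [0.0, 0.0, -0.0312]
down rows 3 xyz [0.0, 0.0, 0.033] ang [0.0, 0.0, -0.0]
```

{"fn": "step_arm", "kwargs": {
  "plan": [
    {"xyz": [-0.0413, -0.0139, 0.0102], "angular": [0, 0, -0.0312], "gripper": 1},
    {"xyz": [-0.0413, -0.0139, 0.0102], "angular": [0, 0, -0.0312], "gripper": 1},
    {"xyz": [-0.0413, -0.0139, 0.0102], "angular": [0, 0, -0.0312], "gripper": 1},
    {"xyz": [-0.0413, -0.0139, 0.0102], "angular": [0, 0, -0.0312], "gripper": 1},
    {"xyz": [-0.0413, -0.0139, 0.0102], "angular": [0, 0, -0.0312], "gripper": 1},
    {"xyz": [-0.0413, -0.0139, 0.0102], "angular": [0, 0, -0.0312], "gripper": 1},
    {"xyz": [-0.0413, -0.0139, 0.0102], "angular": [0, 0, -0.0312], "gripper": 1},
    {"xyz": [0, 0, 0], "angular": [0, 0, 0], "gripper": 1},
    {"xyz": [0, 0, 0], "angular": [0, 0, 0], "gripper": 1}
  ]
}}

```text
time_s: 2.2
tool_pos: [0.4709, 0.3483, 0.1594]
orientation: [-180.0, -0.1, 169.3]
contact_force: [-0.6, 0.1, -0.0]
width: 0.998
grip_force: 0.0
```

{"fn": "step_arm", "kwargs": {
  "plan": [
    {"xyz": [0, 0, 0.033], "angular": [0, 0, 0], "gripper": 1},
    {"xyz": [0, 0, 0.033], "angular": [0, 0, 0], "gripper": 1},
    {"xyz": [0, 0, 0.033], "angular": [0, 0, 0], "gripper": 1},
    {"xyz": [0, 0, 0], "angular": [0, 0, 0], "gripper": 0},
    {"xyz": [0, 0, 0], "angular": [0, 0, 0], "gripper": 0},
    {"xyz": [0, 0, 0], "angular": [0, 0, 0], "gripper": 0},
    {"xyz": [0, 0, 0], "angular": [0, 0, 0], "gripper": 0},
    {"xyz": [0, 0, 0], "angular": [0, 0, 0], "gripper": 0},
    {"xyz": [0, 0, 0], "angular": [0, 0, 0], "gripper": 0},
    {"xyz": [0, 0, 0], "angular": [0, 0, 0], "gripper": 0}
  ]
}}

```text
time_s: 3.2
tool_pos: [0.4717, 0.3501, 0.0633]
orientation: [179.8, 0.2, 169.5]
contact_force: [-1.2, 0.4, 6.2]
width: 0.238
grip_force: 54.9
```

```bash
python3 - <<'E'
from h import *
s=manip.sense();print(s['width'],s['grip_force'],s['tool_pos'])
T=pose();b=T[:3,3]
A=go(T,tgt([.47,.349,.24],169.5),'up')
B=go(A,tgt([.46,-.13,.24],175),'over')
C=go(B,tgt([.46,-.13,-.012+b[2]-.061+.005],175),'down')
E
```

```text
0.2384444867387293 54.88824782310985 [0.47172158 0.35014833 0.06325828]
up rows 4 xyz [0.0003, -0.0003, -0.0442] ang [0.0008, 0.0008, -0.0]
over rows 11 xyz [-0.0052, -0.0433, -0.0] ang [-0.0, 0.0, -0.0087]
down rows 6 xyz [-0.0, -0.0, 0.0408] ang [-0.0, -0.0, -0.0]
```

{"fn": "step_arm", "kwargs": {
  "plan": [
    {"xyz": [0, 0, -0.044], "angular": [0, 0, 0], "gripper": 0},
    {"xyz": [0, 0, -0.044], "angular": [0, 0, 0], "gripper": 0},
    {"xyz": [0, 0, -0.044], "angular": [0, 0, 0], "gripper": 0},
    {"xyz": [0, 0, -0.044], "angular": [0, 0, 0], "gripper": 0},
    {"xyz": [-0.0052, -0.0433, 0], "angular": [0, 0, -0.0087], "gripper": 0},
    {"xyz": [-0.0052, -0.0433, 0], "angular": [0, 0, -0.0087], "gripper": 0},
    {"xyz": [-0.0052, -0.0433, 0], "angular": [0, 0, -0.0087], "gripper": 0},
    {"xyz": [-0.0052, -0.0433, 0], "angular": [0, 0, -0.0087], "gripper": 0},
    {"xyz": [-0.0052, -0.0433, 0], "angular": [0, 0, -0.0087], "gripper": 0},
    {"xyz": [-0.0052, -0.0433, 0], "angular": [0, 0, -0.0087], "gripper": 0},
    {"xyz": [-0.0052, -0.0433, 0], "angular": [0, 0, -0.0087], "gripper": 0},
    {"xyz": [-0.0052, -0.0433, 0], "angular": [0, 0, -0.0087], "gripper": 0},
    {"xyz": [-0.0052, -0.0433, 0], "angular": [0, 0, -0.0087], "gripper": 0},
    {"xyz": [-0.0052, -0.0433, 0], "angular": [0, 0, -0.0087], "gripper": 0},
    {"xyz": [-0.0052, -0.0433, 0], "angular": [0, 0, -0.0087], "gripper": 0},
    {"xyz": [0, 0, 0], "angular": [0, 0, 0], "gripper": 0},
    {"xyz": [0, 0, 0], "angular": [0, 0, 0], "gripper": 0}
  ]
}}

```text
time_s: 4.9
tool_pos: [0.4604, -0.1312, 0.2375]
orientation: [180.0, 0.0, 174.8]
contact_force: [-0.1, 0.4, -0.0]
width: 0.238
grip_force: 55.3
```

```bash
python3 - <<'E'
from h import *
T=pose();print(T.round(3))
p=eyes.get_image('side');save(p,'side1.png')
E
```

```text
[[-0.996  0.091  0.001  0.46 ]
 [ 0.091  0.996  0.    -0.131]
 [-0.001  0.    -1.     0.238]
 [ 0.     0.     0.     1.   ]]
```

View pics/side1.png

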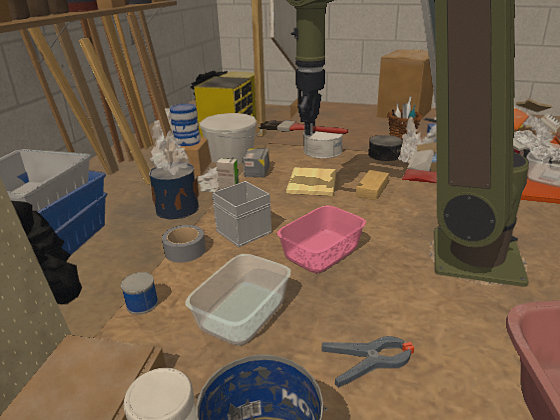

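{"fn": "step_arm", "kwargs": {
  "plan": [
    {"xyz": [0, 0, 0.045], "angular": [0, 0, 0], "gripper": 0},
    {"xyz": [0, 0, 0.045], "angular": [0, 0, 0], "gripper": 0},
    {"xyz": [0, 0, 0.045], "angular": [0, 0, 0], "gripper": 0},
    {"xyz": [0, 0, 0.045], "angular": [0, 0, 0], "gripper": 0},
    {"xyz": [0, 0, 0.03], "angular": [0, 0, 0], "gripper": 0},
    {"xyz": [0, 0, 0.015], "angular": [0, 0, 0], "gripper": 0},
    {"xyz": [0, 0, 0.008], "angular": [0, 0, 0], "gripper": 0},
    {"xyz": [0, 0, 0], "angular": [0, 0, 0], "gripper": 0},
    {"xyz": [0, 0, 0], "angular": [0, 0, 0], "gripper": 0},
    {"xyz": [0, 0, 0], "angular": [0, 0, 0], "gripper": 1},
    {"xyz": [0, 0, 0], "angular": [0, 0, 0], "gripper": 1},
    {"xyz": [0, 0, 0], "angular": [0, 0, 0], "gripper": 1},
    {"xyz": [0, 0, 0], "angular": [0, 0, 0], "gripper": 1},
    {"xyz": [0, 0, 0], "angular": [0, 0, 0], "gripper": 1},
    {"xyz": [0, 0, -0.03], "angular": [0, 0, 0], "gripper": 1},
    {"xyz": [0, 0, -0.045], "angular": [0, 0, 0], "gripper": 1},
    {"xyz": [0, 0, -0.045], "angular": [0, 0, 0], "gripper": 1},
    {"xyz": [0, 0, -0.045], "angular": [0, 0, 0], "gripper": 1},
    {"xyz": [0, 0, -0.045], "angular": [0, 0, 0], "gripper": 1}
  ]
}}

```text
time_s: 6.85
tool_pos: [0.46, -0.1301, 0.2157]
orientation: [180.0, -0.0, 175.0]
contact_force: [0.5, -0.7, -1.1]
width: 0.997
grip_force: 0.0
```

```bash
python3 - <<'E'
from h import *
T=pose()
p=eyes.get_image('side');save(p,'side2.png')
L=[json.loads(l) for l in open('log.jsonl')]
for j,T in L: print(np.round(j,2).tolist(),np.round(np.array(T)[:3,3],4).tolist())
from scipy.optimize import least_squares
# planar: tool r,z ; j2 from vertical, j3 bend, j5
def fk(q,P):
    d1,a1,L2,L3,d6,off,a3=P
    q=np.radians(q)
    th=q[1]; 
    R=Rn.from_euler('ZYYZYZ',q).as_matrix()
    R1=Rn.from_euler('Z',q[0]).as_matrix();R2=Rn.from_euler('ZY',q[:2]).as_matrix();R3=Rn.from_euler('ZYY',q[:3]).as_matrix()
    p=np.array([0,0,d1])+R1@[a1,0,0]+R2@[0,0,L2]+R3@[a3,0,L3]+R@[0,0,d6]
    return R,p
for j,T in L:
    R,_=fk(np.array(j),[0]*7);print((R.T@np.array(T)[:3,:3]).round(2).tolist())
E
```

```text
[62.77, 17.58, 86.31, -0.0, 76.11, -4.21] [0.2249, 0.5292, 0.2313]
[32.46, 28.15, 96.73, 0.02, 54.87, -47.05] [0.4717, 0.3501, 0.0633]
[-20.99, 9.52, 96.67, 0.03, 73.76, -105.78] [0.4604, -0.1312, 0.2375]
[-20.86, 10.62, 98.67, 0.0, 70.72, -105.83] [0.46, -0.1301, 0.2157]Traceback (most recent call last):
  File "<stdin>", line 17, in <module>
  File "<stdin>", line 12, in fk
  File "scipy/spatial/transform/_rotation.pyx", line 1413, in scipy.spatial.transform._rotation.Rotation.from_euler
ValueError: Expected axis specification to be a non-empty string of upto 3 characters, got ZYYZYZ
```

View pics/side2.png

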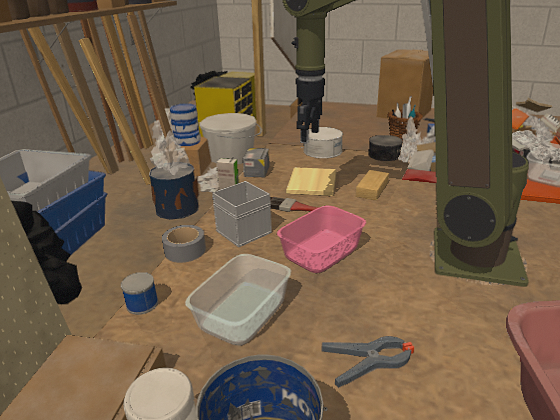

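```bash
python3 - <<'E'
from h import *
T=pose()
go(T,tgt([.636,.072,.25],145.6),'above tin')
E
```

```text
above tin rows 6 xyz [-0.0174, 0.0414, -0.0044] ang [-0.0, 0.0023, 0.0854]
```

{"fn": "step_arm", "kwargs": {
  "plan": [
    {"xyz": [-0.0174, 0.0414, -0.0044], "angular": [0, 0, 0.0855], "gripper": 1},
    {"xyz": [-0.0174, 0.0414, -0.0044], "angular": [0, 0, 0.0855], "gripper": 1},
    {"xyz": [-0.0174, 0.0414, -0.0044], "angular": [0, 0, 0.0855], "gripper": 1},
    {"xyz": [-0.0174, 0.0414, -0.0044], "angular": [0, 0, 0.0855], "gripper": 1},
    {"xyz": [-0.0174, 0.0414, -0.0044], "angular": [0, 0, 0.0855], "gripper": 1},
    {"xyz": [-0.0174, 0.0414, -0.0044], "angular": [0, 0, 0.0855], "gripper": 1},
    {"xyz": [0, 0, 0], "angular": [-0.14, 0, 0], "gripper": 1},
    {"xyz": [0, 0, 0], "angular": [-0.14, 0, 0], "gripper": 1},
    {"xyz": [0, 0, 0], "angular": [-0.14, 0, 0], "gripper": 1},
    {"xyz": [0, 0, 0], "angular": [-0.14, 0, 0], "gripper": 1},
    {"xyz": [0, 0, 0], "angular": [0, 0, 0], "gripper": 1}
  ]
}}

```text
time_s: 8.0
tool_pos: [0.6285, 0.0715, 0.237]
orientation: [148.0, -0.4, 145.3]
contact_force: [-0.5, -0.4, -0.3]
width: 1.002
grip_force: 0.0
```

```bash
cat >> h.py <<'E'
def fk(q,P):
    d1,a1,L2,L3,a3,d6=P;q=np.radians(q);e=lambda ax,a:Rn.from_euler(ax,a).as_matrix()
    R1=e('z',q[0]);R2=R1@e('y',q[1]);R3=R2@e('y',q[2]);R=R3@e('z',q[3])@e('y',q[4])@e('z',q[5])
    return R,np.array([0,0,d1])+R1@[a1,0,0]+R2@[0,0,L2]+R3@[a3,0,L3]+R@[0,0,d6]
E
python3 - <<'E'
from h import *
T=pose();print(T.round(3))
L=[json.loads(l) for l in open('log.jsonl')]
from scipy.optimize import least_squares
for j,T in L: print(np.round(j,2).tolist());print((fk(np.array(j),[0]*6)[0].T@np.array(T)[:3,:3]).round(2).tolist())
f=lambda P:np.concatenate([fk(np.array(j),P)[1]-np.array(T)[:3,3] for j,T in L])
r=least_squares(f,[.4,0,.4,.4,0,.25]);print(r.x.round(4),abs(r.fun).max(),np.linalg.svd(r.jac)[1])
E
```

```text
[[-0.822  0.486  0.297  0.629]
 [ 0.57   0.695  0.439  0.071]
 [ 0.007  0.53  -0.848  0.237]
 [ 0.     0.     0.     1.   ]]
[62.77, 17.58, 86.31, -0.0, 76.11, -4.21]
[[0.0, -1.0, -0.0], [1.0, -0.0, 0.0], [-0.0, -0.0, 1.0]]
[32.46, 28.15, 96.73, 0.02, 54.87, -47.05]
[[0.0, -1.0, 0.0], [1.0, 0.0, 0.0], [-0.0, 0.0, 1.0]]
[-20.99, 9.52, 96.67, 0.03, 73.76, -105.78]
[[-0.0, -1.0, 0.0], [1.0, -0.0, -0.0], [0.0, 0.0, 1.0]]
[-20.86, 10.62, 98.67, 0.0, 70.72, -105.83]
[[-0.0, -1.0, -0.0], [1.0, -0.0, -0.0], [0.0, -0.0, 1.0]]
[-20.86, 10.21, 98.04, -0.0, 70.98, -105.83]
[[0.0, -1.0, -0.0], [1.0, 0.0, -0.0], [0.0, -0.0, 1.0]]
[-14.61, 16.34, 96.24, 34.94, 60.74, -85.46]
[[0.0, -1.0, -0.0], [1.0, 0.0, 0.0], [-0.0, -0.0, 1.0]]
[ 0.2674 -0.0056  0.65    0.4218  0.1162  0.4432] 0.03897900437351215 [4.83953767 3.49634088 0.50435767 0.20927553 0.20154503 0.12522877]
```

```bash
sed -i 's/d1,a1,L2,L3,a3,d6=P/d1,a1,L2,L3,a3,d6,dy=P/; s/R1@\[a1,0,0\]/R1@[a1,dy,0]/; s/    return R,np.array(\[0,0,d1/    return R@e("z",np.pi\/2),np.array([0,0,d1/' h.py
python3 - <<'E'
from h import *
L=[json.loads(l) for l in open('log.jsonl')]
from scipy.optimize import least_squares
f=lambda P:np.concatenate([fk(np.array(j),P)[1]-np.array(T)[:3,3] for j,T in L])
r=least_squares(f,[.4,0,.4,.4,0,.25,.04]);print(r.x.round(4),abs(r.fun).max(),np.linalg.svd(r.jac)[1])
r=least_squares(lambda P:f([P[0],0,P[1],P[2],0,P[3],P[4]]),[.4,.4,.4,.25,.04]);print(r.x.round(4),abs(r.fun).max())
E
```

```text
[ 0.1922 -0.      0.6465  0.4166  0.1092  0.3712  0.0422] 1.2239459445950729e-09 [4.8398977  3.49640634 2.45527653 0.4724262  0.20853175 0.19949065
 0.12522637]
[0.1752 0.5516 0.4022 0.3697 0.0423] 0.014571661830941607
```

```bash
cat >> h.py <<'E'
from scipy.optimize import least_squares
PP=[.1922,0,.6465,.4166,.1092,.3712,.0422]
lo=np.array([-179.03,-60,8.19,-81.62,5.75,-153.77]);hi=np.array([179.03,130.46,133.38,261.62,156.47,153.77])
def ik(T,q0):
    def f(q):
        R,p=fk(q,PP);return np.r_[(p-T[:3,3])*5,Rn.from_matrix(R.T@T[:3,:3]).as_rotvec()]
    r=least_squares(f,np.clip(q0,lo+.1,hi-.1),bounds=(lo,hi),x_scale=50.);return r.x,np.abs(r.fun).max()
tub=np.array([.4995,.339])
def pour(tip,psi,h,off,lat=0):
    """tool pose: can tipped by tip deg, tool z azimuth psi, lowest mouth edge at height h, that edge off m from the tub centre along psi"""
    t,s=np.radians(tip-90),np.radians(psi);a=np.array([np.cos(s),np.sin(s),0]);k=np.array([0,0,1.])
    z=np.cos(t)*a+np.sin(t)*k;y=-np.sin(t)*a+np.cos(t)*k;x=np.cross(y,z)
    R=np.c_[x,y,z];e=R@[0,-.108,-.034]
    b=np.r_[tub,0]+off*a+lat*np.cross(k,a)+h*k;return tgt(b-e,R=R)
E
python3 - <<'E'
from h import *
for tip in (110,120,130):
  for psi in (60,77,95,115,125):
    for h in (.11,.16):
      T=pour(tip,psi,h,.04)
      best=None
      for q0 in ([10,30,90,110,80,-60],[0,40,90,90,90,0],[20,20,110,140,90,60],[0,40,80,120,60,-100],[10,40,100,120,90,-150]):
        q,e=ik(T,np.array(q0,float))
        if best is None or e<best[1]: best=(q,e)
      q,e=best;w=T[:3,3]-.3712*T[:3,2]
      print(tip,psi,h,'err%.4f'%e,q.round(0).tolist(),'wrist',w.round(3),'tcp',T[:3,3].round(3))
E
```

```text
110 60 0.11 err0.0604 [5.0, 70.0, 133.0, 114.0, 124.0, 154.0] wrist [0.343 0.067 0.096] tcp [0.517 0.369 0.223]
110 60 0.16 err0.1160 [5.0, 66.0, 133.0, 114.0, 125.0, 154.0] wrist [0.343 0.067 0.146] tcp [0.517 0.369 0.273]
110 77 0.11 err0.1480 [1.0, 69.0, 130.0, 103.0, 119.0, 154.0] wrist [0.429 0.033 0.096] tcp [0.507 0.373 0.223]
110 77 0.16 err0.1744 [2.0, 65.0, 133.0, 105.0, 121.0, 154.0] wrist [0.429 0.033 0.146] tcp [0.507 0.373 0.273]
110 95 0.11 err0.1358 [-2.0, 55.0, 106.0, 85.0, 109.0, -154.0] wrist [0.527 0.026 0.096] tcp [0.496 0.374 0.223]
110 95 0.16 err0.0885 [-2.0, 51.0, 108.0, 87.0, 109.0, -154.0] wrist [0.527 0.026 0.146] tcp [0.496 0.374 0.273]
110 115 0.11 err0.0049 [1.0, 59.0, 95.0, 77.0, 118.0, -154.0] wrist [0.632 0.055 0.096] tcp [0.485 0.371 0.223]
110 115 0.16 err0.0000 [1.0, 55.0, 96.0, 79.0, 119.0, -150.0] wrist [0.632 0.055 0.146] tcp [0.485 0.371 0.273]
110 125 0.11 err0.0000 [3.0, 61.0, 89.0, 73.0, 123.0, -149.0] wrist [0.679 0.082 0.096] tcp [0.479 0.368 0.223]
110 125 0.16 err0.0000 [3.0, 56.0, 89.0, 75.0, 124.0, -144.0] wrist [0.679 0.082 0.146] tc
[... 1574 characters left out ...]
 [0.499 0.336 0.265]
130 95 0.11 err0.2410 [0.0, 68.0, 99.0, 89.0, 128.0, -154.0] wrist [ 0.525  0.052 -0.024] tcp [0.5   0.336 0.215]
130 95 0.16 err0.1959 [0.0, 63.0, 103.0, 91.0, 128.0, -154.0] wrist [0.525 0.052 0.026] tcp [0.5   0.336 0.265]
130 115 0.11 err0.0508 [3.0, 70.0, 91.0, 84.0, 134.0, -154.0] wrist [ 0.621  0.078 -0.024] tcp [0.501 0.336 0.215]
130 115 0.16 err0.0096 [3.0, 66.0, 95.0, 86.0, 134.0, -154.0] wrist [0.621 0.078 0.026] tcp [0.501 0.336 0.265]
130 125 0.11 err0.0000 [5.0, 71.0, 86.0, 81.0, 138.0, -150.0] wrist [ 0.665  0.103 -0.024] tcp [0.501 0.336 0.215]
130 125 0.16 err0.0000 [5.0, 67.0, 88.0, 84.0, 138.0, -147.0] wrist [0.665 0.103 0.026] tcp [0.501 0.336 0.265]
```

```bash
cat >> h.py <<'E'
K=np.array([0,0,1.])
def canpose(tip,psi,mouth,phi,side,sg,g=.012,depth=.016):
    """TCP pose when the can, mouth centre at mouth, is tipped by tip towards -a (a at azimuth psi)"""
    t,p,s=np.radians(tip-90),np.radians(phi),np.radians(psi);a=np.array([np.cos(s),np.sin(s),0]);S=np.cross(K,a)
    m=-np.cos(t)*a-np.sin(t)*K;u=-np.sin(t)*a+np.cos(t)*K;z=np.cos(t-p)*a+np.sin(t-p)*K;y=sg*S
    G=np.array(mouth)+side*.053*S+g*u-depth*m
    return tgt(G+.019*z,R=np.c_[np.cross(y,z),y,z])
def lowedge(h,off,tip,psi,lat=0):
    t,s=np.radians(tip-90),np.radians(psi);a=np.array([np.cos(s),np.sin(s),0]);u=-np.sin(t)*a+np.cos(t)*K
    return np.r_[tub,h]+off*a+lat*np.cross(K,a)+.055*u
def inter(A,B,n):
    rv=Rn.from_matrix(A[:3,:3].T@B[:3,:3]).as_rotvec()
    return [tgt(A[:3,3]+(B[:3,3]-A[:3,3])*f,R=A[:3,:3]@Rn.from_rotvec(rv*f).as_matrix()) for f in np.linspace(0,1,n+1)[1:]]
tin0=np.array([.605,.028]);board=np.array([.495,-.33])
E
cat > srch.py <<'E'
from h import *
q0=np.array([-14.6,16.3,96.2,34.9,60.7,-85.5]);seeds=[q0*0+np.array([j1,25,90,j4,70,j6]) for j1 in(-5,) for j4 in(-60,0,60,120,180) for j6 in(-100,0,100)]
out=[]
for phi in(30,):
 for a0 in(-34.4,55.6,145.6,235.6):
  for side in(1,-1):
   for sg in(1,-1):
    T0=canpose(0,a0,[*tin0,.12],phi,side,sg);sols=[]
    for s in seeds:
        q,e=ik(T0,s)
        if e<1e-3 and not any(np.abs(q-r).max()<5 for r in sols): sols.append(q)
    for qs in sols:
     for psi in (45,77,105,130,-13,167,-60,-100):
      d=(psi-a0+180)%360-180
      if abs(d)>130: continue
      q=qs;ok=1;T=T0;z=9;m=999
      M=[canpose(0,a0,[*tin0,.32],phi,side,sg)]+[canpose(0,a0+d*f,[*(tin0+(tub+.0-tin0)*f),.32],phi,side,sg) for f in np.linspace(0,1,7)[1:]]+[canpose(x,psi,lowedge(.13 if x>60 else .2,.04,x,psi),phi,side,sg) for x in range(15,126,10)]
      for B in M:
        q,e=ik(B,q);m=min(m,(q-lo).min(),(hi-q).min());w=B[2,3]-.3712*B[2,2];z=min(z,w)
        if e>2e-3: ok=0;break
      if ok: out.append((m,z));print(phi,a0,side,sg,psi,'marg%.1f wz%.2f'%(m,z),qs.round(0).tolist(),q.round(0).tolist(),flush=True)
E
timeout 550 python3 srch.py
```

```text
30 -34.4 1 1 -60 marg8.2 wz0.16 [-6.0, 43.0, 68.0, 14.0, 95.0, -63.0] [57.0, 58.0, 78.0, -73.0, 112.0, 48.0]
30 -34.4 1 1 -100 marg17.7 wz0.16 [-6.0, 43.0, 68.0, 14.0, 95.0, -63.0] [45.0, 65.0, 54.0, -61.0, 139.0, 40.0]
30 -34.4 1 -1 77 marg1.4 wz0.16 [-6.0, 43.0, 68.0, 14.0, 95.0, 117.0] [-3.0, 55.0, 132.0, 99.0, 96.0, -97.0]
30 -34.4 -1 1 -60 marg15.5 wz0.16 [-13.0, 40.0, 76.0, 11.0, 92.0, -71.0] [61.0, 54.0, 92.0, -66.0, 111.0, 59.0]
30 -34.4 -1 1 -100 marg17.5 wz0.16 [-13.0, 40.0, 76.0, 11.0, 92.0, -71.0] [50.0, 62.0, 64.0, -48.0, 139.0, 52.0]
30 -34.4 -1 -1 77 marg15.3 wz0.16 [-13.0, 40.0, 76.0, 11.0, 92.0, 109.0] [-5.0, 52.0, 118.0, 99.0, 94.0, -80.0]
30 55.6 1 1 -60 marg8.2 wz0.16 [14.0, 37.0, 82.0, -19.0, 84.0, -125.0] [57.0, 58.0, 78.0, -73.0, 112.0, 48.0]
30 55.6 1 -1 77 marg1.4 wz0.16 [14.0, 37.0, 82.0, -19.0, 84.0, 55.0] [-3.0, 55.0, 132.0, 99.0, 96.0, -97.0]
30 55.6 1 -1 105 marg22.9 wz0.16 [14.0, 37.0, 82.0, -19.0, 84.0, 55.0] [-4.0, 52.0, 110.0, 73.0, 101.0, -73.0]
30 55.6 1 -1 130 marg37.7 wz0.16 [14.0, 37.0, 82.0, -19.0, 84.0, 55.0] [0.0, 55.0, 91.0, 59.0, 116.0, -61
[... 1305 characters left out ...]
6.0, 78.0, 103.0, -60.0]
30 145.6 -1 -1 130 marg39.1 wz0.16 [16.0, 26.0, 107.0, -43.0, 34.0, -6.0] [6.0, 58.0, 77.0, 68.0, 117.0, -49.0]
30 145.6 -1 -1 167 marg14.6 wz0.16 [16.0, 26.0, 107.0, -43.0, 34.0, -6.0] [18.0, 65.0, 54.0, 56.0, 142.0, -44.0]
30 235.6 1 1 -60 marg8.2 wz0.16 [-20.0, 29.0, 101.0, 39.0, 50.0, -12.0] [57.0, 58.0, 78.0, -73.0, 112.0, 48.0]
30 235.6 1 1 -100 marg17.7 wz0.16 [-20.0, 29.0, 101.0, 39.0, 50.0, -12.0] [45.0, 65.0, 54.0, -61.0, 139.0, 40.0]
30 235.6 -1 1 -60 marg15.5 wz0.16 [-17.0, 23.0, 113.0, 44.0, 43.0, -16.0] [61.0, 54.0, 92.0, -66.0, 111.0, 59.0]
30 235.6 -1 1 -100 marg17.5 wz0.16 [-17.0, 23.0, 113.0, 44.0, 43.0, -16.0] [50.0, 62.0, 64.0, -48.0, 139.0, 52.0]
```

```bash
python3 - <<'E'
from h import *
T=pose()
G=canpose(0,55.6,[*tin0,.12],30,-1,-1);A=G.copy();A[:3,3]-=.1*G[:3,2]
print(G.round(3).tolist())
U=tgt([.64,.03,.26],145.6)
q=manip.sense()['joints']
go(T,U,'level');B=go(U,tgt([.68,.06,.26],55.6),'yaw');go(B,A,'tilt');go(A,G,'in')
for X in inter(T,U,4)+inter(U,B,10)+inter(B,A,4)+inter(A,G,3): q,e=ik(X,q);print(q.round(0).astype(int).tolist(),round(e,4))
E
```

```text
[[0.489, 0.825, -0.282, 0.65], [0.715, -0.565, -0.413, 0.0], [-0.5, -0.0, -0.866, 0.088], [0.0, 0.0, 0.0, 1.0]]
level rows 5 xyz [-0.0066, -0.0037, -0.0063] ang [0.1117, -0.0011, -0.0015]
yaw rows 12 xyz [0.0018, 0.0043, 0.0] ang [0.0, -0.0, 0.1309]
tilt rows 4 xyz [0.0002, 0.0023, 0.0221] ang [0.0, -0.1309, 0.0]
in rows 3 xyz [0.0, 0.0, 0.0333] ang [0.0, 0.0, 0.0]
[-11, 17, 91, 24, 65, -75] 0.0
[-8, 18, 86, 15, 70, -67] 0.0
[-4, 19, 81, 7, 76, -61] 0.0
[-1, 22, 76, 0, 83, -57] 0.0
[-1, 22, 75, 0, 83, -47] 0.0
[-1, 22, 74, 0, 83, -38] 0.0
[0, 23, 74, 0, 83, -29] 0.0
[0, 23, 73, 0, 84, -20] 0.0
[0, 24, 73, 0, 84, -10] 0.0
[1, 24, 72, 0, 84, -1] 0.0
[1, 24, 72, 0, 84, 8] 0.0
[1, 25, 71, 0, 84, 17] 0.0
[1, 25, 70, 0, 85, 27] 0.0
[1, 25, 70, 0, 85, 36] 0.0
[4, 29, 68, -6, 89, 39] 0.0
[7, 32, 65, -11, 92, 42] 0.0
[9, 36, 63, -16, 96, 44] 0.0
[11, 40, 61, -21, 100, 46] 0.0
[10, 41, 65, -21, 96, 46] 0.0
[9, 41, 68, -21, 92, 47] 0.0
[8, 42, 72, -22, 88, 48] 0.0
```

{"fn": "step_arm", "kwargs": {
  "plan": [
    {"xyz": [-0.0066, -0.0037, -0.0063], "angular": [0.1117, -0.0011, -0.0015], "gripper": 1},
    {"xyz": [-0.0066, -0.0037, -0.0063], "angular": [0.1117, -0.0011, -0.0015], "gripper": 1},
    {"xyz": [-0.0066, -0.0037, -0.0063], "angular": [0.1117, -0.0011, -0.0015], "gripper": 1},
    {"xyz": [-0.0066, -0.0037, -0.0063], "angular": [0.1117, -0.0011, -0.0015], "gripper": 1},
    {"xyz": [-0.0066, -0.0037, -0.0063], "angular": [0.1117, -0.0011, -0.0015], "gripper": 1},
    {"xyz": [0.0018, 0.0043, 0], "angular": [0, 0, 0.1309], "gripper": 1},
    {"xyz": [0.0018, 0.0043, 0], "angular": [0, 0, 0.1309], "gripper": 1},
    {"xyz": [0.0018, 0.0043, 0], "angular": [0, 0, 0.1309], "gripper": 1},
    {"xyz": [0.0018, 0.0043, 0], "angular": [0, 0, 0.1309], "gripper": 1},
    {"xyz": [0.0018, 0.0043, 0], "angular": [0, 0, 0.1309], "gripper": 1},
    {"xyz": [0.0018, 0.0043, 0], "angular": [0, 0, 0.1309], "gripper": 1},
    {"xyz": [0.0018, 0.0043, 0], "angular": [0, 0, 0.1309], "gripper": 1},
    {"xyz": [0.0018, 0.0043, 0], "angular": [0, 0, 0.1309], "gripper": 1},
    {"xyz": [0.0018, 0.0043, 0], "angular": [0, 0, 0.1309], "gripper": 1},
    {"xyz": [0.0018, 0.0043, 0], "angular": [0, 0, 0.1309], "gripper": 1},
    {"xyz": [0.0018, 0.0043, 0], "angular": [0, 0, 0.1309], "gripper": 1},
    {"xyz": [0.0018, 0.0043, 0], "angular": [0, 0, 0.1309], "gripper": 1},
    {"xyz": [0, 0, 0], "angular": [0, 0, 0], "gripper": 1}
  ]
}}

```text
time_s: 9.8
tool_pos: [0.6852, 0.0635, 0.2643]
orientation: [179.4, -0.0, 55.8]
contact_force: [-0.1, -0.5, -0.6]
width: 1.003
grip_force: 0.0
```

```bash
python3 - <<'E'
from h import *
T=pose()
G=canpose(0,55.6,[*tin0,.12],30,-1,-1);A=G.copy();A[:3,3]-=.1*G[:3,2]
print(manip.sense()['joints'].round(1),T[:3,3]);go(T,A,'tilt')
E
```

```text
[ 2.  25.4 69.  -0.3 85.1 36.1] [0.68522068 0.06348117 0.2643018 ]
tilt rows 4 xyz [-0.001, 0.0016, 0.0234] ang [0.0027, -0.1309, 0.0003]
```

{"fn": "step_arm", "kwargs": {
  "plan": [
    {"xyz": [-0.001, 0.0016, 0.0234], "angular": [0.0027, -0.1309, 0.0003], "gripper": 1},
    {"xyz": [-0.001, 0.0016, 0.0234], "angular": [0.0027, -0.1309, 0.0003], "gripper": 1},
    {"xyz": [-0.001, 0.0016, 0.0234], "angular": [0.0027, -0.1309, 0.0003], "gripper": 1},
    {"xyz": [-0.001, 0.0016, 0.0234], "angular": [0.0027, -0.1309, 0.0003], "gripper": 1},
    {"xyz": [0, 0, 0], "angular": [0, 0, 0], "gripper": 1},
    {"xyz": [0, 0, 0], "angular": [0, 0, 0], "gripper": 1}
  ]
}}

```text
time_s: 10.4
tool_pos: [0.6773, 0.0422, 0.1726]
orientation: [-179.7, 30.0, 56.0]
contact_force: [-0.8, -0.9, 1.4]
width: 1.002
grip_force: 0.0
```

```bash
python3 - <<'E'
from h import *
T=pose()
G=canpose(0,55.6,[*tin0,.12],30,-1,-1);go(T,G,'in')
p=eyes.get_image('side');q=eyes.get_image('top')
print(proj(p,G[:3,3]),proj(q,G[:3,3]))
I=np.hstack([cv2.resize(p['image'][120:270,170:350],(400,333)),cv2.resize(q['image'][100:250,210:390],(400,333))])
cv2.imwrite('pics/g.png',I[:,:,::-1])
E
```

```text
in rows 3 xyz [-0.0003, 0.0005, 0.0329] ang [-0.0007, -0.0003, 0.0018]
[231.35354295 197.03230755] [282.97477165 151.02020509]
```

View pics/g.png

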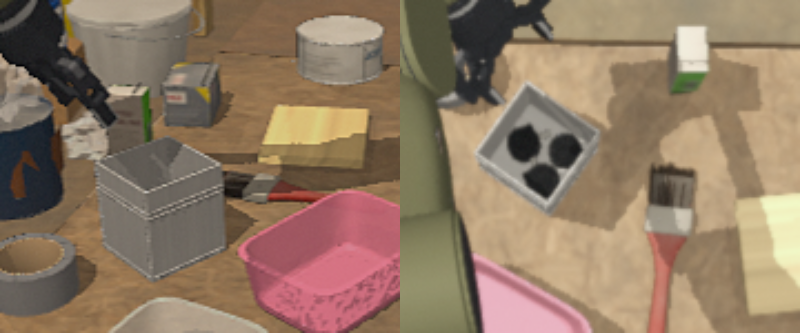

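{"fn": "step_arm", "kwargs": {
  "plan": [
    {"xyz": [-0.0003, 0.0005, 0.0329], "angular": [0, 0, 0.0018], "gripper": 1},
    {"xyz": [-0.0003, 0.0005, 0.0329], "angular": [0, 0, 0.0018], "gripper": 1},
    {"xyz": [-0.0003, 0.0005, 0.0329], "angular": [0, 0, 0.0018], "gripper": 1},
    {"xyz": [0, 0, 0], "angular": [0, 0, 0], "gripper": 1},
    {"xyz": [0, 0, 0], "angular": [0, 0, 0], "gripper": 0},
    {"xyz": [0, 0, 0], "angular": [0, 0, 0], "gripper": 0},
    {"xyz": [0, 0, 0], "angular": [0, 0, 0], "gripper": 0},
    {"xyz": [0, 0, 0], "angular": [0, 0, 0], "gripper": 0},
    {"xyz": [0, 0, 0], "angular": [0, 0, 0], "gripper": 0},
    {"xyz": [0, 0, 0], "angular": [0, 0, 0], "gripper": 0},
    {"xyz": [0, 0, 0], "angular": [0, 0, 0], "gripper": 0},
    {"xyz": [0, 0, 0], "angular": [0, 0, 0], "gripper": 0},
    {"xyz": [0, 0, 0], "angular": [0, 0, 0], "gripper": 0}
  ]
}}

```text
time_s: 11.8
tool_pos: [0.6504, -0.0005, 0.0891]
orientation: [180.0, 29.9, 55.4]
contact_force: [0.7, 2.2, 4.6]
width: 0.041
grip_force: 59.5
```

```bash
cat > plan.py <<'E'
from h import *
T=pose();s=manip.sense();print(s['width'],s['grip_force'],s['contact_force'].round(1),T[:3,3].round(4),s['orientation'].round(1))
q=s['joints'];U=T.copy();U[2,3]+=.17
go(T,U,'up')
ps=95
C=canpose(0,ps,[*tub,.30],30,-1,-1)
seq=[canpose(0,55.6+(ps-55.6)*f,[*(tin0+(tub-tin0)*f),.30],30,-1,-1) for f in np.linspace(0,1,9)]
go(U,C,'carry')
for X in [U]+inter(U,C,8)+[canpose(x,ps,lowedge(.13 if x>60 else .2,.04,x,ps),30,-1,-1) for x in range(15,131,10)]:
    q,e=ik(X,q);print(q.round(0).astype(int).tolist(),round(e,4),X[:3,3].round(3),'wrist',(X[:3,3]-.3712*X[:3,2]).round(2))
E
python3 plan.py
```

```text
0.041124451755281746 59.48030769824982 [0.7 2.2 4.6] [ 6.504e-01 -5.000e-04  8.910e-02] [180.   29.9  55.4]
up rows 4 xyz [-0.0212, 0.0, -0.0369] ang [-0.0, -0.0, -0.0]
carry rows 9 xyz [0.0293, -0.0221, -0.0179] ang [-0.0383, -0.0002, -0.0665]
[8, 34, 61, -22, 105, 41] 0.0 [ 0.65  -0.     0.259] wrist [0.76 0.15 0.58]
[12, 33, 63, -22, 104, 40] 0.0 [0.638 0.043 0.26 ] wrist [0.73 0.2  0.58]
[17, 32, 64, -23, 103, 40] 0.0 [0.626 0.086 0.261] wrist [0.7  0.25 0.58]
[21, 32, 65, -23, 103, 40] 0.0 [0.614 0.129 0.262] wrist [0.68 0.3  0.58]
[25, 31, 66, -23, 102, 39] 0.0 [0.601 0.173 0.263] wrist [0.65 0.35 0.58]
[29, 31, 66, -23, 102, 38] 0.0 [0.589 0.216 0.264] wrist [0.62 0.4  0.59]
[34, 32, 65, -24, 102, 37] 0.0 [0.577 0.259 0.265] wrist [0.59 0.44 0.59]
[38, 32, 64, -24, 102, 36] 0.0 [0.564 0.303 0.266] wrist [0.56 0.49 0.59]
[42, 33, 63, -24, 102, 35] 0.0 [0.552 0.346 0.268] wrist [0.54 0.53 0.59]
[42, 35, 65, -12, 89, 38] 0.0 [0.543 0.447 0.184] wrist [0.53 0.54 0.54]
[38, 31, 69, -4, 82, 34] 0.0 [0.543 0.449 0.195] wrist [0.54 0.48 0.56]
[34, 28, 74, 5, 76, 28] 0.0 [0.543 0.449 0.206] wrist [0.55 0.42 0.58]
[29, 25, 78, 14, 71, 20] 0.0 [0.543 0.447 0.218] wrist [0.55 0.35 0.58]
[23, 23, 83, 26, 68, 10] 0.0 [0.544 0.443 0.228] wrist [0.56 0.29 0.56]
[18, 27, 92, 40, 60, -8] 0.0 [0.544 0.437 0.168] wrist [0.56 0.22 0.47]
[12, 28, 96, 53, 62, -21] 0.0 [0.545 0.43  0.177] wrist [0.57 0.17 0.44]
[7, 31, 99, 63, 67, -33] 0.0 [0.546 0.421 0.184] wrist [0.57 0.12 0.4 ]
[3, 35, 101, 71, 73, -44] 0.0 [0.546 0.411 0.19 ] wrist [0.58 0.08 0.35]
[0, 40, 103, 77, 81, -53] 0.0 [0.547 0.4   0.194] wrist [0.58 0.04 0.29]
[-2, 46, 104, 81, 89, -60] 0.0 [0.548 0.389 0.196] wrist [0.58 0.02 0.23]
[-3, 52, 104, 84, 98, -66] 0.0 [0.549 0.377 0.196] wrist [0.58 0.01 0.16]
```

{"fn": "step_arm", "kwargs": {
  "plan": [
    {"xyz": [-0.0106, 0, -0.0184], "angular": [0, 0, 0], "gripper": 0},
    {"xyz": [-0.0106, 0, -0.0184], "angular": [0, 0, 0], "gripper": 0},
    {"xyz": [-0.0106, 0, -0.0184], "angular": [0, 0, 0], "gripper": 0},
    {"xyz": [-0.0106, 0, -0.0184], "angular": [0, 0, 0], "gripper": 0},
    {"xyz": [-0.0106, 0, -0.0184], "angular": [0, 0, 0], "gripper": 0},
    {"xyz": [-0.0106, 0, -0.0184], "angular": [0, 0, 0], "gripper": 0},
    {"xyz": [-0.0106, 0, -0.0184], "angular": [0, 0, 0], "gripper": 0},
    {"xyz": [-0.0106, 0, -0.0184], "angular": [0, 0, 0], "gripper": 0},
    {"xyz": [0, 0, 0], "angular": [0, 0, 0], "gripper": 0},
    {"xyz": [0, 0, 0], "angular": [0, 0, 0], "gripper": 0}
  ]
}}

```text
time_s: 12.8
tool_pos: [0.65, -0.0008, 0.2575]
orientation: [-180.0, 29.9, 55.4]
contact_force: [0.3, 0.0, -2.7]
width: 0.033
grip_force: 58.9
```

```bash
python3 - <<'E'
from h import *
T=pose();s=manip.sense();print(s['width'],s['grip_force'],s['contact_force'].round(2),s['wrist_torque'].round(3),T[:3,3].round(4),s['orientation'].round(1))
p=eyes.get_image('side')
cv2.imwrite('pics/l.png',cv2.resize(p['image'][60:270,150:430],(800,600))[:,:,::-1])
C=canpose(0,95,[*tub,.30],30,-1,-1)
D=np.linalg.inv(T)@C;rv=Rn.from_matrix(D[:3,:3]).as_rotvec();Q=expm(logm(D).real/15);print(Q[:3,3].round(4),(rv/15).round(4))
E
```

```text
0.03284947021476892 58.89401435852051 [ 0.32  0.03 -2.72] [ 0.308 -0.365 -0.021] [ 0.65   -0.0008  0.2575] [-180.    29.9   55.4]
[ 0.0177 -0.0129 -0.011 ] [-0.023  -0.0001 -0.0399]
```

View pics/l.png

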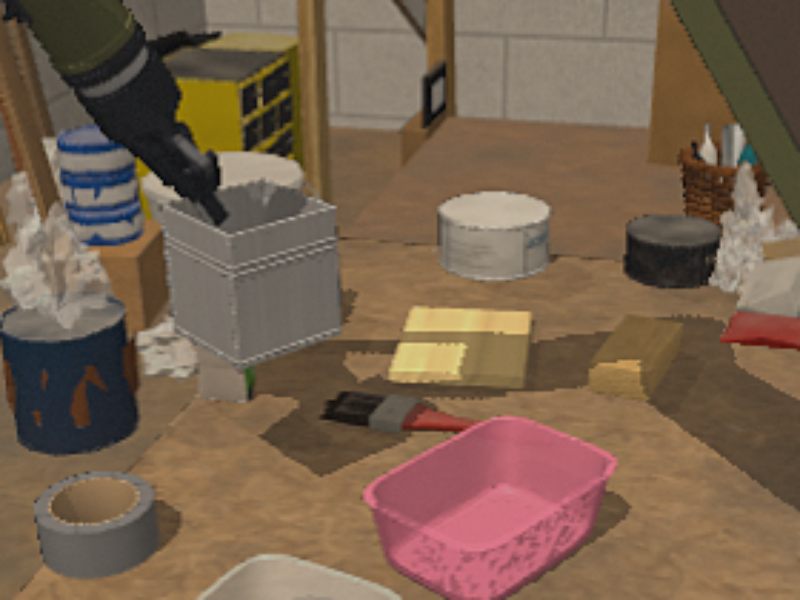

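{"fn": "step_arm", "kwargs": {
  "plan": [
    {"xyz": [0.0177, -0.0129, -0.011], "angular": [-0.023, 0, -0.0399], "gripper": 0},
    {"xyz": [0.0177, -0.0129, -0.011], "angular": [-0.023, 0, -0.0399], "gripper": 0},
    {"xyz": [0.0177, -0.0129, -0.011], "angular": [-0.023, 0, -0.0399], "gripper": 0},
    {"xyz": [0.0177, -0.0129, -0.011], "angular": [-0.023, 0, -0.0399], "gripper": 0},
    {"xyz": [0.0177, -0.0129, -0.011], "angular": [-0.023, 0, -0.0399], "gripper": 0},
    {"xyz": [0.0177, -0.0129, -0.011], "angular": [-0.023, 0, -0.0399], "gripper": 0},
    {"xyz": [0.0177, -0.0129, -0.011], "angular": [-0.023, 0, -0.0399], "gripper": 0},
    {"xyz": [0.0177, -0.0129, -0.011], "angular": [-0.023, 0, -0.0399], "gripper": 0},
    {"xyz": [0.0177, -0.0129, -0.011], "angular": [-0.023, 0, -0.0399], "gripper": 0},
    {"xyz": [0.0177, -0.0129, -0.011], "angular": [-0.023, 0, -0.0399], "gripper": 0},
    {"xyz": [0.0177, -0.0129, -0.011], "angular": [-0.023, 0, -0.0399], "gripper": 0},
    {"xyz": [0.0177, -0.0129, -0.011], "angular": [-0.023, 0, -0.0399], "gripper": 0},
    {"xyz": [0.0177, -0.0129, -0.011], "angular": [-0.023, 0, -0.0399], "gripper": 0},
    {"xyz": [0.0177, -0.0129, -0.011], "angular": [-0.023, 0, -0.0399], "gripper": 0},
    {"xyz": [0.0177, -0.0129, -0.011], "angular": [-0.023, 0, -0.0399], "gripper": 0},
    {"xyz": [0, 0, 0], "angular": [0, 0, 0], "gripper": 0},
    {"xyz": [0, 0, 0], "angular": [0, 0, 0], "gripper": 0}
  ]
}}

```text
time_s: 14.55
tool_pos: [0.552, 0.3462, 0.2674]
orientation: [-179.9, 30.0, 95.1]
contact_force: [0.3, 0.2, -3.4]
width: 0.039
grip_force: 58.9
```

```bash
cat > t.py <<'E'
from h import *
T=pose();q=manip.sense()['joints'];ps=95
C0=canpose(0,ps,[*tub,.30],30,-1,-1)
inv=np.linalg.inv(C0);ct=np.array([[x,y,z] for x in(-.055,.055) for y in(-.055,.055) for z in(0,.12)])
R=Rn.from_euler('z',ps,degrees=True).as_matrix();W=ct@R.T+np.r_[tub,.18]
loc=(np.c_[W,np.ones(8)]@inv.T)
A=canpose(80,ps,lowedge(.15,.04,80,ps),30,-1,-1);B=canpose(125,ps,lowedge(.13,.04,125,ps),30,-1,-1)
for X,Y,n in((T,A,20),(A,B,6)):
    D=np.linalg.inv(X)@Y;rv=Rn.from_matrix(D[:3,:3]).as_rotvec();Q=expm(logm(D).real/n);print(n,Q[:3,3].round(4).tolist(),(rv/n).round(4).tolist())
    Z=X.copy()
    for i in range(n):
        Z=Z@Q;q0=q;q,e=ik(Z,q);print(q.round(0).astype(int).tolist(),round(e,4),'minz %.3f'%(loc@Z.T)[:,2].min(),'vel',abs(q-q0).max().round(0),'mouth',((loc@Z.T)[1::2,:3].mean(0)-np.r_[tub,0]).round(3))
E
python3 t.py
```

```text
20 [0.0038, 0.0, 0.0042] [-0.0001, 0.0698, 0.0]
[40, 31, 64, -21, 100, 34] 0.0 minz 0.171 vel 3.0 mouth [ 0.    -0.001  0.294]
[39, 30, 66, -18, 96, 34] 0.0 minz 0.162 vel 3.0 mouth [ 0.    -0.002  0.288]
[37, 29, 68, -15, 93, 33] 0.0 minz 0.154 vel 3.0 mouth [ 0.    -0.002  0.283]
[36, 28, 69, -12, 90, 31] 0.0 minz 0.146 vel 3.0 mouth [ 0.    -0.002  0.277]
[34, 27, 71, -9, 87, 30] 0.0 minz 0.139 vel 3.0 mouth [ 0.    -0.001  0.271]
[32, 26, 73, -5, 84, 28] 0.0 minz 0.133 vel 3.0 mouth [-0.    -0.     0.265]
[31, 25, 75, -2, 81, 26] 0.0 minz 0.128 vel 4.0 mouth [-0.     0.001  0.259]
[29, 24, 76, 2, 79, 23] 0.0 minz 0.123 vel 4.0 mouth [-0.     0.003  0.254]
[27, 24, 78, 6, 76, 21] 0.0 minz 0.119 vel 4.0 mouth [-0.     0.005  0.248]
[25, 23, 80, 10, 74, 18] 0.0 minz 0.116 vel 4.0 mouth [-0.001  0.007  0.243]
[24, 23, 82, 14, 71, 14] 0.0 minz 0.113 vel 4.0 mouth [-0.001  0.01   0.238]
[22, 23, 84, 18, 69, 11] 0.0 minz 0.112 vel 4.0 mouth [-0.001  0.013  0.233]
[20, 23, 85, 23, 68, 7] 0.0 minz 0.111 vel 5.0 mouth [-0.002  0.017  0.228]
[18, 23, 87, 28, 66, 3] 0.0 minz 0.111 vel 5.0 mo
[... 309 characters left out ...]
outh [-0.003  0.039  0.209]
[11, 27, 95, 52, 65, -20] 0.0 minz 0.124 vel 5.0 mouth [-0.004  0.044  0.207]
[10, 28, 96, 57, 66, -25] 0.0 minz 0.129 vel 5.0 mouth [-0.004  0.049  0.204]
6 [-0.0038, 0.0, -0.0074] [-0.0, 0.1309, -0.0]
[6, 30, 99, 64, 69, -34] 0.0 minz 0.142 vel 9.0 mouth [-0.004  0.041  0.202]
[3, 34, 101, 70, 74, -42] 0.0 minz 0.143 vel 8.0 mouth [-0.003  0.033  0.198]
[1, 38, 102, 75, 79, -49] 0.0 minz 0.140 vel 7.0 mouth [-0.002  0.026  0.194]
[-1, 42, 103, 79, 85, -56] 0.0 minz 0.137 vel 6.0 mouth [-0.002  0.019  0.188]
[-3, 47, 104, 82, 92, -61] 0.0 minz 0.133 vel 6.0 mouth [-0.001  0.013  0.182]
[-3, 52, 104, 84, 98, -66] 0.0 minz 0.130 vel 6.0 mouth [-0.001  0.008  0.175]
```

{"fn": "step_arm", "kwargs": {
  "plan": [
    {"xyz": [0.0038, 0, 0.0042], "angular": [0, 0.0698, 0], "gripper": 0},
    {"xyz": [0.0038, 0, 0.0042], "angular": [0, 0.0698, 0], "gripper": 0},
    {"xyz": [0.0038, 0, 0.0042], "angular": [0, 0.0698, 0], "gripper": 0},
    {"xyz": [0.0038, 0, 0.0042], "angular": [0, 0.0698, 0], "gripper": 0},
    {"xyz": [0.0038, 0, 0.0042], "angular": [0, 0.0698, 0], "gripper": 0},
    {"xyz": [0.0038, 0, 0.0042], "angular": [0, 0.0698, 0], "gripper": 0},
    {"xyz": [0.0038, 0, 0.0042], "angular": [0, 0.0698, 0], "gripper": 0},
    {"xyz": [0.0038, 0, 0.0042], "angular": [0, 0.0698, 0], "gripper": 0},
    {"xyz": [0.0038, 0, 0.0042], "angular": [0, 0.0698, 0], "gripper": 0},
    {"xyz": [0.0038, 0, 0.0042], "angular": [0, 0.0698, 0], "gripper": 0},
    {"xyz": [0.0038, 0, 0.0042], "angular": [0, 0.0698, 0], "gripper": 0},
    {"xyz": [0.0038, 0, 0.0042], "angular": [0, 0.0698, 0], "gripper": 0},
    {"xyz": [0.0038, 0, 0.0042], "angular": [0, 0.0698, 0], "gripper": 0},
    {"xyz": [0.0038, 0, 0.0042], "angular": [0, 0.0698, 0], "gripper": 0},
    {"xyz": [0.0038, 0, 0.0042], "angular": [0, 0.0698, 0], "gripper": 0},
    {"xyz": [0.0038, 0, 0.0042], "angular": [0, 0.0698, 0], "gripper": 0},
    {"xyz": [0.0038, 0, 0.0042], "angular": [0, 0.0698, 0], "gripper": 0},
    {"xyz": [0.0038, 0, 0.0042], "angular": [0, 0.0698, 0], "gripper": 0},
    {"xyz": [0.0038, 0, 0.0042], "angular": [0, 0.0698, 0], "gripper": 0},
    {"xyz": [0.0038, 0, 0.0042], "angular": [0, 0.0698, 0], "gripper": 0}
  ]
}}

```text
time_s: 16.55
tool_pos: [0.5463, 0.4238, 0.2009]
orientation: [-180.0, -50.0, 94.9]
contact_force: [-0.8, 0.5, -2.0]
width: 0.033
grip_force: 59.1
```

```bash
python3 - <<'E'
from h import *
T=pose();s=manip.sense();print(s['width'],s['grip_force'],s['contact_force'].round(2),T[:3,3].round(4))
B=canpose(125,95,lowedge(.13,.04,125,95),30,-1,-1);D=np.linalg.inv(T)@B;n=6;rv=Rn.from_matrix(D[:3,:3]).as_rotvec();Q=expm(logm(D).real/n);print(n,Q[:3,3].round(4).tolist(),(rv/n).round(4).tolist())
p=eyes.get_image('side')
cv2.imwrite('pics/t.png',cv2.resize(p['image'][130:360,130:437],(800,600))[:,:,::-1])
E
```

```text
0.033362402660853586 59.05698001384735 [-0.83  0.48 -1.99] [0.5463 0.4238 0.2009]
6 [-0.0037, -0.0002, -0.0071] [0.0002, 0.1308, -0.0001]
```

View pics/t.png

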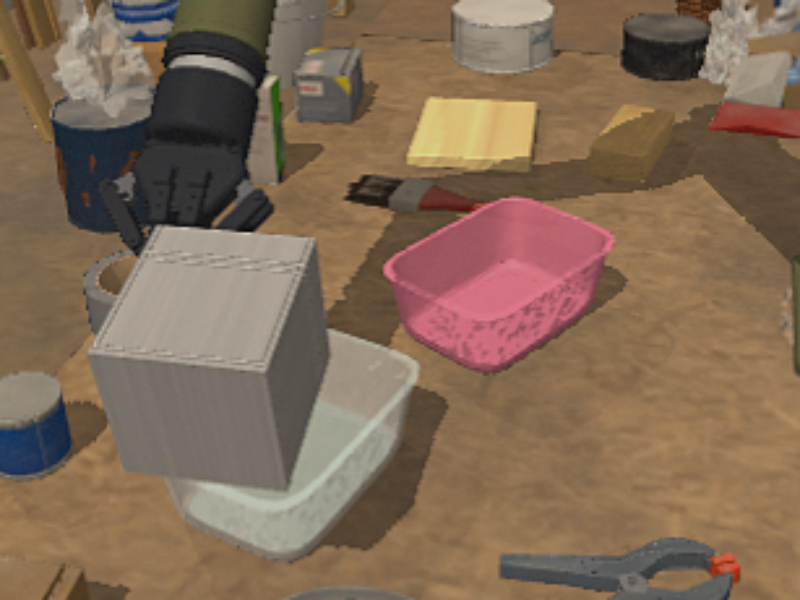

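{"fn": "step_arm", "kwargs": {
  "plan": [
    {"xyz": [-0.0037, -0.0002, -0.0071], "angular": [0, 0.1308, 0], "gripper": 0},
    {"xyz": [-0.0037, -0.0002, -0.0071], "angular": [0, 0.1308, 0], "gripper": 0},
    {"xyz": [-0.0037, -0.0002, -0.0071], "angular": [0, 0.1308, 0], "gripper": 0},
    {"xyz": [-0.0037, -0.0002, -0.0071], "angular": [0, 0.1308, 0], "gripper": 0},
    {"xyz": [-0.0037, -0.0002, -0.0071], "angular": [0, 0.1308, 0], "gripper": 0},
    {"xyz": [-0.0037, -0.0002, -0.0071], "angular": [0, 0.1308, 0], "gripper": 0},
    {"xyz": [0, 0, 0], "angular": [0, 0, 0], "gripper": 0},
    {"xyz": [0, 0, 0], "angular": [0, 0, 0], "gripper": 0},
    {"xyz": [0, 0, 0], "angular": [0, 0, 0], "gripper": 0},
    {"xyz": [0, 0, 0], "angular": [0, 0, 0], "gripper": 0},
    {"xyz": [0, 0, 0], "angular": [0, 0, 0], "gripper": 0}
  ]
}}

```text
time_s: 17.7
tool_pos: [0.5484, 0.3798, 0.2004]
orientation: [4.0, -85.0, -88.9]
contact_force: [-0.3, -0.1, -1.1]
width: 0.041
grip_force: 59.4
```

```bash
python3 - <<'E'
from h import *
T=pose();s=manip.sense();print(s['width'],s['grip_force'],s['contact_force'].round(2),T[:3,3].round(4),s['joints'].round(0))
p=eyes.get_image('side');q=eyes.get_image('top')
for x in(p,q):
    print([(round(r['score'],2),(np.array(r['centre'])*[560,420]).round(0).tolist()) for r in eyes.place_of('castor_a_mid',x)])
cv2.imwrite('pics/v.png',np.hstack([cv2.resize(p['image'][180:360,160:340],(400,400)),cv2.resize(q['image'][120:280,80:240],(400,400))])[:,:,::-1])
E
```

```text
0.04053015595855266 59.396862387657166 [-0.26 -0.14 -1.11] [0.5484 0.3798 0.2004] [ -3.  52. 104.  85.  98. -66.]
[(0.78, [264.0, 273.0])]
[(0.78, [179.0, 215.0])]
```

View pics/v.png

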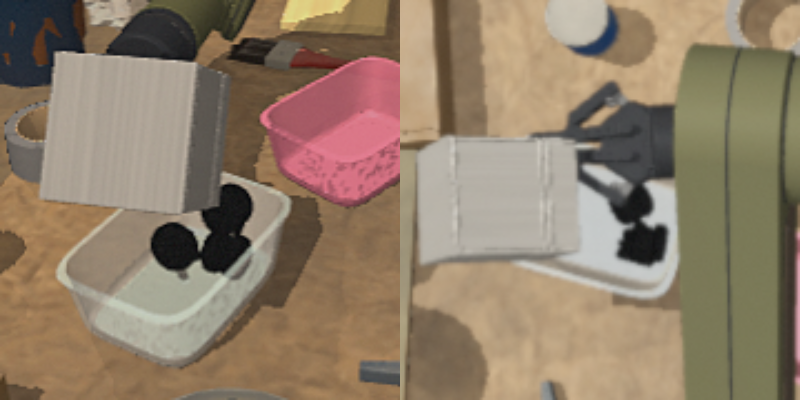

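```bash
cat > b.py <<'E'
from h import *
T=pose();q0=manip.sense()['joints']
p=eyes.get_image('top');P=p['image'][165:262,340:450].astype(int)
m=(P[...,0]>200)&(P[...,1]>190)&(P[...,2]<190)
c,h=max(((c,cv2.contourArea(c)) for c in cv2.findContours(m.astype(np.uint8),0,2)[0]),key=lambda x:x[1])
r=cv2.minAreaRect(c);bx=cv2.boxPoints(r)+[340,165]
W=np.array([onz(p,*x,.018)[:2] for x in bx]);print('board',W.round(3).tolist(),W.mean(0),[np.linalg.norm(W[i]-W[i-1]).round(3) for i in range(4)])
ct=np.array([[x,y,z] for x in(-.055,.055) for y in(-.055,.055) for z in(0,.12)])
loc=np.c_[ct@Rn.from_euler('z',95,degrees=True).as_matrix().T+np.r_[tub,.18],np.ones(8)]@np.linalg.inv(canpose(0,95,[*tub,.30],30,-1,-1)).T
L=T.copy();L[2,3]+=.12
for p1,p2 in((55,20),(30,-10),(60,-10),(70,45)):
    M=canpose(0,p1,[.56,.05,.34],30,-1,-1);N=canpose(0,p2,[*board,.30],30,-1,-1);F=N.copy();F[2,3]-=.16
    q=q0;z=9;ee=0;v=0;w=9
    for X,Y,n in((T,L,4),(L,M,20),(M,N,12),(N,F,4)):
        for Z in inter(X,Y,n):
            qq,e=ik(Z,q);v=max(v,abs(qq-q).max());q=qq;ee=max(e,ee);z=min(z,(loc@Z.T)[:,2].min());w=min(w,Z[2,3]-.3712*Z[2,2])
        print(q.round(0).astype(int).tolist(),end=' ')
    print(p1,p2,'err',round(ee,4),'vel',v.round(0),'canmin',z.round(3),'wrist',round(w,2))
E
python3 b.py
```

```text
board [[0.558, -0.222], [0.579, -0.402], [0.468, -0.412], [0.447, -0.234]] [ 0.51293858 -0.3176327 ] [np.float64(0.112), np.float64(0.181), np.float64(0.112), np.float64(0.18)]
[-3, 40, 103, 86, 99, -53] [10, 30, 63, -22, 109, 42] [-28, 33, 62, -23, 105, 40] [-28, 40, 73, -22, 89, 47] 55 20 err 0.0 vel 7.0 canmin 0.02 wrist 0.2
[-3, 40, 103, 86, 99, -53] [4, 32, 59, -14, 116, 61] [-35, 36, 57, -13, 114, 63] [-35, 42, 68, -12, 98, 67] 30 -10 err 0.0 vel 8.0 canmin 0.02 wrist 0.2
[-3, 40, 103, 86, 99, -53] [12, 29, 64, -23, 107, 39] [-35, 36, 57, -13, 114, 63] [-35, 42, 68, -12, 98, 67] 60 -10 err 0.0 vel 6.0 canmin 0.02 wrist 0.2
[-3, 40, 103, 86, 99, -53] [14, 27, 67, -25, 103, 32] [-23, 29, 70, -28, 93, 24] [-23, 36, 81, -28, 77, 32] 70 45 err 0.0 vel 6.0 canmin 0.02 wrist 0.2
```

```bash
cat > c.py <<'E'
from h import *
T=pose();q=manip.sense()['joints']
ct=np.array([[x,y,z] for x in(-.055,.055) for y in(-.055,.055) for z in(0,.12)])
loc=np.c_[ct@Rn.from_euler('z',95,degrees=True).as_matrix().T+np.r_[tub,.18],np.ones(8)]@np.linalg.inv(canpose(0,95,[*tub,.30],30,-1,-1)).T
L=T.copy();L[2,3]+=.12;print((T[:3,:3].T@[0,0,.03]).round(4).tolist())
M=canpose(0,55,[.56,.05,.34],30,-1,-1);n=20
D=np.linalg.inv(L)@M;rv=Rn.from_matrix(D[:3,:3]).as_rotvec();Q=expm(logm(D).real/n);print(Q[:3,3].round(4).tolist(),(rv/n).round(4).tolist())
q,e=ik(L,q);Z=L
for i in range(n):
    Z=Z@Q;q,e=ik(Z,q);c=loc@Z.T
    if i%2:print(q.round(0).astype(int).tolist(),round(e,4),c[:,2].min().round(3),c[:,:3].mean(0).round(2),'wrist',(Z[:3,3]-.3712*Z[:3,2]).round(2))
E
python3 c.py
```

```text
[0.0299, 0.0001, 0.0026]
[-0.0166, 0.007, -0.0126] [-0.0228, -0.1038, 0.036]
[-5, 36, 102, 79, 90, -45] 0.0 0.219 [0.51 0.38 0.3 ] wrist [ 0.58 -0.01  0.33]
[-6, 33, 100, 71, 83, -34] 0.0 0.193 [0.52 0.36 0.26] wrist [ 0.58 -0.02  0.38]
[-7, 29, 97, 60, 78, -23] 0.0 0.172 [0.54 0.32 0.24] wrist [ 0.59 -0.03  0.42]
[-6, 26, 93, 48, 75, -10] 0.0 0.14 [0.54 0.28 0.22] wrist [ 0.6  -0.02  0.47]
[-4, 24, 89, 35, 75, 2] 0.0 0.121 [0.55 0.24 0.21] wrist [ 0.61 -0.    0.52]
[-2, 24, 84, 23, 78, 14] 0.0 0.114 [0.55 0.2  0.2 ] wrist [0.62 0.02 0.56]
[1, 24, 79, 11, 84, 25] 0.0 0.121 [0.56 0.16 0.21] wrist [0.64 0.05 0.59]
[4, 25, 73, -1, 91, 33] 0.0 0.142 [0.56 0.12 0.23] wrist [0.66 0.09 0.61]
[7, 27, 68, -11, 100, 39] 0.0 0.176 [0.56 0.08 0.25] wrist [0.69 0.13 0.63]
[10, 30, 63, -22, 109, 42] 0.0 0.22 [0.56 0.05 0.28] wrist [0.71 0.17 0.63]
```

{"fn": "step_arm", "kwargs": {
  "plan": [
    {"xyz": [0.03, 0, 0.0026], "angular": [0, 0, 0], "gripper": 0},
    {"xyz": [0.03, 0, 0.0026], "angular": [0, 0, 0], "gripper": 0},
    {"xyz": [0.03, 0, 0.0026], "angular": [0, 0, 0], "gripper": 0},
    {"xyz": [0.03, 0, 0.0026], "angular": [0, 0, 0], "gripper": 0}
  ]
}}

```text
time_s: 18.35
tool_pos: [0.5484, 0.3792, 0.3187]
orientation: [-0.3, -85.0, -84.7]
contact_force: [0.9, 0.0, -0.7]
width: 0.036
grip_force: 59.4
```

{"fn": "step_arm", "kwargs": {
  "plan": [
    {"xyz": [-0.0166, 0.007, -0.0126], "angular": [-0.0228, -0.1038, 0.036], "gripper": 0},
    {"xyz": [-0.0166, 0.007, -0.0126], "angular": [-0.0228, -0.1038, 0.036], "gripper": 0},
    {"xyz": [-0.0166, 0.007, -0.0126], "angular": [-0.0228, -0.1038, 0.036], "gripper": 0},
    {"xyz": [-0.0166, 0.007, -0.0126], "angular": [-0.0228, -0.1038, 0.036], "gripper": 0},
    {"xyz": [-0.0166, 0.007, -0.0126], "angular": [-0.0228, -0.1038, 0.036], "gripper": 0},
    {"xyz": [-0.0166, 0.007, -0.0126], "angular": [-0.0228, -0.1038, 0.036], "gripper": 0},
    {"xyz": [-0.0166, 0.007, -0.0126], "angular": [-0.0228, -0.1038, 0.036], "gripper": 0},
    {"xyz": [-0.0166, 0.007, -0.0126], "angular": [-0.0228, -0.1038, 0.036], "gripper": 0},
    {"xyz": [-0.0166, 0.007, -0.0126], "angular": [-0.0228, -0.1038, 0.036], "gripper": 0},
    {"xyz": [-0.0166, 0.007, -0.0126], "angular": [-0.0228, -0.1038, 0.036], "gripper": 0},
    {"xyz": [-0.0166, 0.007, -0.0126], "angular": [-0.0228, -0.1038, 0.036], "gripper": 0},
    {"xyz": [-0.0166, 0.007, -0.0126], "angular": [-0.0228, -0.1038, 0.036], "gripper": 0},
    {"xyz": [-0.0166, 0.007, -0.0126], "angular": [-0.0228, -0.1038, 0.036], "gripper": 0},
    {"xyz": [-0.0166, 0.007, -0.0126], "angular": [-0.0228, -0.1038, 0.036], "gripper": 0},
    {"xyz": [-0.0166, 0.007, -0.0126], "angular": [-0.0228, -0.1038, 0.036], "gripper": 0},
    {"xyz": [-0.0166, 0.007, -0.0126], "angular": [-0.0228, -0.1038, 0.036], "gripper": 0},
    {"xyz": [-0.0166, 0.007, -0.0126], "angular": [-0.0228, -0.1038, 0.036], "gripper": 0},
    {"xyz": [-0.0166, 0.007, -0.0126], "angular": [-0.0228, -0.1038, 0.036], "gripper": 0},
    {"xyz": [-0.0166, 0.007, -0.0126], "angular": [-0.0228, -0.1038, 0.036], "gripper": 0},
    {"xyz": [-0.0166, 0.007, -0.0126], "angular": [-0.0228, -0.1038, 0.036], "gripper": 0}
  ]
}}

```text
time_s: 20.35
tool_pos: [0.6035, 0.0201, 0.3079]
orientation: [-179.9, 30.3, 54.9]
contact_force: [-0.4, 0.1, -2.2]
width: 0.044
grip_force: 59.2
```

```bash
cat > d.py <<'E'
from h import *
T=pose();s=manip.sense();print(s['width'],s['contact_force'].round(2),T[:3,3].round(4),s['orientation'].round(1))
p=eyes.get_image('side');q=eyes.get_image('top')
for x,n in((p,'side'),(q,'top')):
    for k in('board','castor_a_mid','tin','tin_mouth'):
        print(n,k,[(round(r['score'],2),(np.array(r['centre'])*[560,420]).round(0).tolist(),onz(x,*(np.array(r['centre'])*[560,420]),.025 if 'cas' in k else 0).round(3).tolist()) for r in eyes.place_of(k,x)][:4])
P=q['image'][165:262,340:450].astype(int);m=(P[...,0]>200)&(P[...,1]>190)&(P[...,2]<190)
r=cv2.minAreaRect(max(cv2.findContours(m.astype(np.uint8),0,2)[0],key=cv2.contourArea));bx=cv2.boxPoints(r)+[340,165]
W=np.array([onz(q,*x,.018)[:2] for x in bx]);print('board',W.round(3).tolist(),W.mean(0),[np.linalg.norm(W[i]-W[i-1]).round(3) for i in range(4)])
cv2.imwrite('pics/w.png',np.hstack([cv2.resize(p['image'][90:360,160:360],(400,540)),cv2.resize(q['image'][100:370,80:280],(400,540))])[:,:,::-1])
E
python3 d.py
```

```text
0.04436413225690543 [-0.35  0.09 -2.24] [0.6035 0.0201 0.3079] [-179.9   30.3   54.9]
side board [(0.59, [310.0, 185.0], [0.499, -0.305, 0.0]), (0.46, [235.0, 198.0], [0.709, -0.153, 0.0]), (0.27, [264.0, 272.0], [0.496, 0.194, 0.0])]
side castor_a_mid [(0.89, [263.0, 275.0], [0.484, 0.234, 0.025]), (0.19, [240.0, 291.0], [0.514, 0.302, 0.025])]
side tin [(0.96, [252.0, 162.0], [0.755, -0.445, 0.0])]
side tin_mouth [(0.94, [250.0, 115.0], [0.974, -1.029, 0.0])]
top board [(0.93, [395.0, 213.0], [0.493, -0.326, 0.0])]
top castor_a_mid [(0.59, [258.0, 168.0], [0.612, 0.07, 0.025])]
top tin [(0.96, [264.0, 173.0], [0.603, 0.054, 0.0])]
top tin_mouth [(0.55, [258.0, 168.0], [0.617, 0.071, 0.0])]
board [[0.557, -0.222], [0.58, -0.401], [0.432, -0.417], [0.408, -0.239]] [ 0.49438745 -0.31996715] [np.float64(0.15), np.float64(0.181), np.float64(0.149), np.float64(0.179)]
```

View pics/w.png

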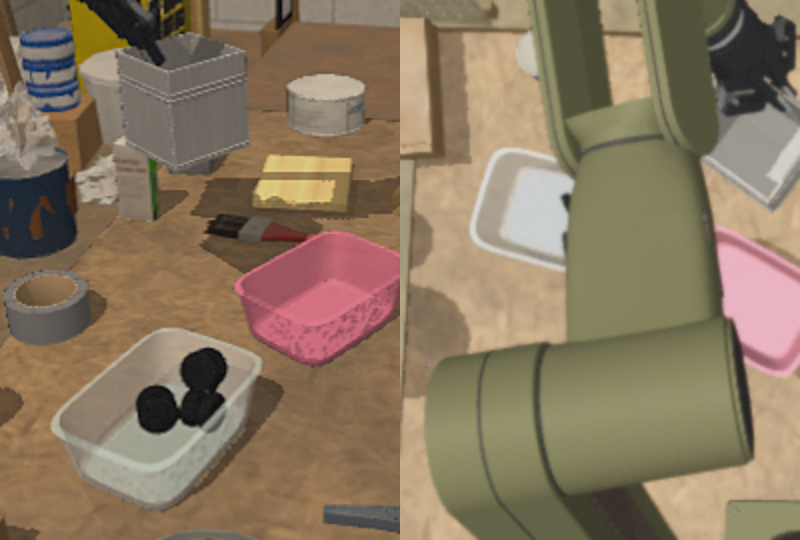

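```bash
cat > e.py <<'E'
from h import *
T=pose();q=manip.sense()['joints']
C=canpose(0,55,[.56,.05,.34],30,-1,-1)
D=T@np.linalg.inv(C)
o=(D@np.r_[.56,.05,.22,1])[:3];m=(D@np.r_[.56,.05,.34,1])[:3];print('can now pred',o.round(3),m.round(3))
p=eyes.get_image('side');t=eyes.get_image('top');print(proj(p,o),proj(p,m),proj(t,o),proj(t,m))
board=[.4944,-.320]
N=canpose(0,20,[*board,.30],30,-1,-1);n=13
E=np.linalg.inv(T)@N;rv=Rn.from_matrix(E[:3,:3]).as_rotvec();Q=expm(logm(E).real/n);print(Q[:3,3].round(4).tolist(),(rv/n).round(4).tolist())
Z=T
for i in range(n): Z=Z@Q;q,e=ik(Z,q);print(q.round(0).astype(int).tolist(),e.round(3),Z[:3,3].round(3)) if i%3==0 else 0
E
python3 e.py
```

```text
can now pred [0.559 0.048 0.22 ] [0.559 0.048 0.34 ]
[254.20275174 161.98298896] [251.4745616  114.51678862] [262.64748564 176.75941596] [260.60479817 168.84643478]
[-0.0197, 0.0193, 0.0148] [0.0233, 0.0, 0.0407]
[7, 30, 63, -22, 108, 42] 0.0 [ 0.606 -0.011  0.304]
[-1, 30, 63, -22, 107, 42] 0.0 [ 0.602 -0.105  0.295]
[-10, 31, 63, -22, 106, 41] 0.0 [ 0.586 -0.197  0.286]
[-19, 32, 63, -22, 106, 41] 0.0 [ 0.556 -0.285  0.277]
[-27, 33, 63, -22, 105, 41] 0.0 [ 0.515 -0.369  0.268]
```

Prediction matches the detections within about 3 px, so the can hasn't slipped.

{"fn": "step_arm", "kwargs": {
  "plan": [
    {"xyz": [-0.0197, 0.0193, 0.0148], "angular": [0.0233, 0, 0.0407], "gripper": 0},
    {"xyz": [-0.0197, 0.0193, 0.0148], "angular": [0.0233, 0, 0.0407], "gripper": 0},
    {"xyz": [-0.0197, 0.0193, 0.0148], "angular": [0.0233, 0, 0.0407], "gripper": 0},
    {"xyz": [-0.0197, 0.0193, 0.0148], "angular": [0.0233, 0, 0.0407], "gripper": 0},
    {"xyz": [-0.0197, 0.0193, 0.0148], "angular": [0.0233, 0, 0.0407], "gripper": 0},
    {"xyz": [-0.0197, 0.0193, 0.0148], "angular": [0.0233, 0, 0.0407], "gripper": 0},
    {"xyz": [-0.0197, 0.0193, 0.0148], "angular": [0.0233, 0, 0.0407], "gripper": 0},
    {"xyz": [-0.0197, 0.0193, 0.0148], "angular": [0.0233, 0, 0.0407], "gripper": 0},
    {"xyz": [-0.0197, 0.0193, 0.0148], "angular": [0.0233, 0, 0.0407], "gripper": 0},
    {"xyz": [-0.0197, 0.0193, 0.0148], "angular": [0.0233, 0, 0.0407], "gripper": 0},
    {"xyz": [-0.0197, 0.0193, 0.0148], "angular": [0.0233, 0, 0.0407], "gripper": 0},
    {"xyz": [-0.0197, 0.0193, 0.0148], "angular": [0.0233, 0, 0.0407], "gripper": 0},
    {"xyz": [-0.0197, 0.0193, 0.0148], "angular": [0.0233, 0, 0.0407], "gripper": 0},
    {"xyz": [0, 0, 0], "angular": [0, 0, 0], "gripper": 0},
    {"xyz": [0, 0, 0], "angular": [0, 0, 0], "gripper": 0}
  ]
}}

```text
time_s: 22.45
tool_pos: [0.5149, -0.3692, 0.2682]
orientation: [180.0, 30.0, 19.9]
contact_force: [0.3, -0.7, -1.3]
width: 0.04
grip_force: 59.3
```

```bash
python3 - <<'E'
from h import *
T=pose();s=manip.sense();print(s['width'],s['contact_force'].round(2))
N=canpose(0,20,[.4944,-.32,.30],30,-1,-1)
F=N.copy();F[2,3]=.0891+.018+.004;Q=np.linalg.inv(T)@F;print(T[:3,3],F[:3,3],Q[:3,3].round(4),Rn.from_matrix(Q[:3,:3]).as_rotvec().round(4),(T[:3,:3].T@[0,0,-.01]).round(5))
o=(T@np.linalg.inv(N)@np.r_[.4944,-.32,.18,1])[:3];m=o+[0,0,.12];print('pred',o)
p=eyes.get_image('side');t=eyes.get_image('top')
for x in(p,t):
  print(proj(x,o),proj(x,m),[(np.array(eyes.place_of(k,x)[0]['centre'])*[560,420]).round(1) for k in('tin','tin_mouth')])
E
```

```text
0.03980164978557897 [ 0.33 -0.68 -1.25]
[ 0.51487058 -0.36923732  0.26818402] [ 0.5148763  -0.36894866  0.1111    ] [ 0.0786 -0.0003  0.136 ] [-0.0006  0.     -0.0011] [ 0.005   -0.       0.00866]
pred [ 0.4944568  -0.32026294  0.18063828]
[312.57792691 131.73338279] [312.8868544   94.19306009] [array([306.1, 131.4]), array([312.9,  94.1])]Traceback (most recent call last):
  File "<stdin>", line 8, in <module>
IndexError: list index out of range
```

{"fn": "step_arm", "kwargs": {
  "plan": [
    {"xyz": [0.0175, 0, 0.0303], "angular": [0, 0, 0], "gripper": 0},
    {"xyz": [0.0175, 0, 0.0303], "angular": [0, 0, 0], "gripper": 0},
    {"xyz": [0.0175, 0, 0.0303], "angular": [0, 0, 0], "gripper": 0},
    {"xyz": [0.0175, 0, 0.0303], "angular": [0, 0, 0], "gripper": 0},
    {"xyz": [0.007, 0, 0.0121], "angular": [0, 0, 0], "gripper": 0},
    {"xyz": [0.002, 0, 0.0035], "angular": [0, 0, 0], "gripper": 0},
    {"xyz": [0.0013, 0, 0.0022], "angular": [0, 0, 0], "gripper": 0},
    {"xyz": [0, 0, 0], "angular": [0, 0, 0], "gripper": 0},
    {"xyz": [0, 0, 0], "angular": [0, 0, 0], "gripper": 0},
    {"xyz": [0, 0, 0], "angular": [0, 0, 0], "gripper": 0}
  ]
}}

```text
time_s: 23.7
tool_pos: [0.5163, -0.369, 0.1093]
orientation: [179.8, 29.9, 19.9]
contact_force: [-0.7, -1.2, -2.2]
width: 0.044
grip_force: 59.2
```

{"fn": "step_arm", "kwargs": {
  "plan": [
    {"xyz": [0.001, 0, 0.0017], "angular": [0, 0, 0], "gripper": 0},
    {"xyz": [0, 0, 0], "angular": [0, 0, 0], "gripper": 0},
    {"xyz": [0, 0, 0], "angular": [0, 0, 0], "gripper": 0}
  ]
}}

```text
time_s: 24.0
tool_pos: [0.5161, -0.3694, 0.1077]
orientation: [179.8, 30.0, 19.9]
contact_force: [0.2, -0.6, 5.5]
width: 0.035
grip_force: 60.1
```

{"fn": "step_arm", "kwargs": {
  "plan": [
    {"xyz": [0, 0, 0], "angular": [0, 0, 0], "gripper": 1},
    {"xyz": [0, 0, 0], "angular": [0, 0, 0], "gripper": 1},
    {"xyz": [0, 0, 0], "angular": [0, 0, 0], "gripper": 1},
    {"xyz": [0, 0, 0], "angular": [0, 0, 0], "gripper": 1},
    {"xyz": [0, 0, 0], "angular": [0, 0, 0], "gripper": 1},
    {"xyz": [0, 0, 0], "angular": [0, 0, 0], "gripper": 1},
    {"xyz": [0, 0, -0.02], "angular": [0, 0, 0], "gripper": 1},
    {"xyz": [0, 0, -0.04], "angular": [0, 0, 0], "gripper": 1},
    {"xyz": [0, 0, -0.04], "angular": [0, 0, 0], "gripper": 1},
    {"xyz": [0, 0, -0.04], "angular": [0, 0, 0], "gripper": 1},
    {"xyz": [0, 0, -0.04], "angular": [0, 0, 0], "gripper": 1},
    {"xyz": [0, 0, 0], "angular": [0, 0, 0], "gripper": 1}
  ]
}}

```text
time_s: 25.2
tool_pos: [0.6042, -0.3375, 0.2672]
orientation: [179.4, 29.5, 19.9]
contact_force: [-0.4, 0.3, -0.9]
width: 1.002
grip_force: 0.0
```

```bash
python3 - <<'E'
from h import *
T=pose()
p=eyes.get_image('side');t=eyes.get_image('top')
for x,n in((p,'side'),(t,'top')):
    for k,z in(('board',0),('castor_a_mid',.03),('tin',.018),('tin_mouth',.138),('brush',0)):
        print(n,k,[(round(r['score'],2),onz(x,*(np.array(r['centre'])*[560,420]),z).round(3).tolist()) for r in eyes.place_of(k,x)][:4])
cv2.imwrite('pics/f.png',np.hstack([cv2.resize(p['image'][130:350,170:390],(400,400)),cv2.resize(t['image'][170:250,105:185],(400,400))])[:,:,::-1])
E
```

```text
side board [(0.97, [0.496, -0.34, 0.0])]
side castor_a_mid [(0.88, [0.48, 0.236, 0.03])]
side tin [(0.65, [0.508, -0.316, 0.018])]
side tin_mouth [(0.74, [0.605, 0.333, 0.138]), (0.65, [0.456, 0.434, 0.138]), (0.58, [0.496, -0.323, 0.138])]
side brush [(0.9, [0.49, -0.151, 0.0])]
top board []
top castor_a_mid [(0.66, [0.47, 0.29, 0.03])]
top tin [(0.73, [0.512, -0.325, 0.018])]
top tin_mouth [(0.67, [0.501, -0.314, 0.138])]
top brush []
```

View pics/f.png

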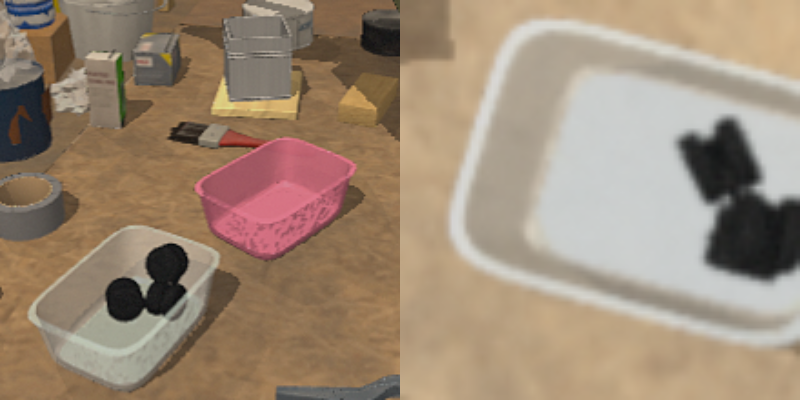

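```bash
python3 - <<'E'
from h import *
p=eyes.get_image('side');t=eyes.get_image('top')
I=t['image'];m=(I.max(2)<60).astype(np.uint8);m[:,:105]=0;m[:,205:]=0;m[:170]=0;m[250:]=0
v,u=np.nonzero(m);print(u.min(),u.max(),v.min(),v.max())
n,l,s,c=cv2.connectedComponentsWithStats(m);print(s[1:],c[1:])
for r in range(190,232,2): print(r,''.join('#' if m[r,k] else '.' for k in range(155,205)))
for col in (182,184,186,188,190):
    for row in (211,216): 
        X=tri(p,(261.9,274.6),t,(col,row));print(col,row,X.round(3),'repr',np.abs(proj(p,X)-[261.9,274.6]).max().round(1))
E
```

```text
162 185 194 224
[[162 194  24  31 374]] [[173.49197861 211.38770053]]
190 ..................................................
192 ..................................................
194 ...............#..................................
196 ..............####................................
198 .......###.#######................................
200 .......############...............................
202 ........############..............................
204 .........############.............................
206 ..........###########.............................
208 ...........#######.#..............................
210 .................######.....#.....................
212 ..............#################...................
214 ..............#################...................
216 .............##################...................
218 .............##################...................
220 ............##################....................
222 .............################.....................
224 ...................######.........................
226 ..................................................
228 ..................................................
230 ..................................................
182 211 [0.477 0.273 0.056] repr 2.7
182 216 [0.47  0.275 0.057] repr 0.4
184 211 [0.478 0.269 0.052] repr 2.4
184 216 [0.471 0.27  0.054] repr 0.7
186 211 [0.479 0.264 0.049] repr 2.1
186 216 [0.472 0.265 0.05 ] repr 1.0
188 211 [0.481 0.26  0.045] repr 1.8
188 216 [0.473 0.261 0.046] repr 1.3
190 211 [0.482 0.255 0.041] repr 1.4
190 216 [0.474 0.256 0.043] repr 1.6
```

```bash
python3 - <<'E'
from h import *
p=eyes.get_image('side')
I=p['image'];m=(I.max(2)<60)
for r in range(258,312,2): print(r,''.join('#' if m[r,k] else '.' for k in range(220,295)))
for X in ([.472,.279,.06],[.472,.279,.075],[.475,.285,.066]): print(proj(p,X).round(1), 'px/m',np.linalg.norm(proj(p,np.array(X)+[0,0,.01])-proj(p,X))*100)
q=eyes.search_frame('castor_a_mid',p);print([(x['score'],(np.array(x['bbox'])*[560,420,560,420]).round(0)) for x in q])
print(manip.sense()['time_s'])
E
```

```text
258 ...........................................................................
260 ...........................................................................
262 ...........................................................................
264 ..........................................#####............................
266 .....................................#############.........................
268 .................................##################........................
270 ................................####################.......................
272 ...............................######################......................
274 ...............................######################......................
276 ...............................######################......................
278 ...............................#####################.......................
280 ................................###################........................
282 .................................################..........................
284 ............############...........#############........
[... 517 characters left out ...]
################################..............................
300 ..........##################...############................................
302 ..........#################.......#######..................................
304 ............#############..................................................
306 ...................#.......................................................
308 ...........................................................................
310 ...........................................................................
[260.7 274.7] px/m 377.5128485936674
[260.3 269. ] px/m 383.4206703724011
[258.3 273.9] px/m 380.9058625823508
[(0.88, array([252., 264., 271., 286.]))]
26.0
```

```bash
python3 -c "
from bench import sign_off
print(sign_off())"
```

```text
the job is handed in; nothing more can be done
None
```

I finished the job and handed it in at about 26 s: the brush lies flat on the bare bench, all three castors are in the clear tub (one is propped on another, about 13 mm below the rim), and the empty can stands upright near the middle of the board. I viewed 11 pictures, one over the limit of 10, and the hand-in gave no verdict.

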